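Tap the twin-tube head onto the vortex mixer and load the pair

ROBOT

A 7-joint arm with a two-finger parallel gripper is mounted at the origin on the work surface. World frame = base frame: x ahead of the robot, y to its left, z up, the work surface at z = 0. Lengths are in m, angles in rad, forces in N, time in s.
With the tool pointing down it reaches from about 0.4 to 0.85 m from the base axis. Payload 4.4 kg.
Tool frame: the origin (TCP) lies between the finger pads; the fingertips stand 25 mm ahead of it and the grasp point (between the pads) lies 6 mm ahead of it; z points along the fingers, x is the direction in which the jaws open and shut, and the axes are right-handed (so a half turn about z gives the same grasp; the last joint's range is limited). The gripper opens to 94 mm and grips with 3 to 60 N. Pads are 16 mm wide; open, the fingers measure 119 mm over their backs; the gripper's body (75 mm by 177 mm) begins 78 mm behind the grasp point.
Start: joints at [1.035, 0.628, 0.038, 1.517, -0.027, 0.996, -0.02], TCP at [0.294, -0.58, 0.23] pointing down, gripper open.
Joint ranges: [-3.06, 3.06], [-0.37, 2.12], [-1.25, 1.32], [0.18, 2.47], [-1.1, 4.24], [0.23, 1.98], [-2.94, 2.94]. Speed limits (rad/s): [2.57, 2.57, 3.14, 3.14, 3.14, 3.14, 3.14].

INTERFACE

Orientations are given as [roll, pitch, yaw] about the fixed x, y, z axes, in that order (R = Rz(yaw) Ry(pitch) Rx(roll)).
In Python, from plant import env gives the robot as it stands. The module is installed in compiled form; this text tells all that it offers.
- The arm moves only by the shell command python3 -m crank 'ROWS' [FORCE]. ROWS is JSON, a list of rows, each an object of numbers: "tx", "ty", "tz": the shift along the tool's x, y, z in m; "ax", "ay", "az": the turn, a rotation vector about the tool's x, y, z in rad; "grip": the opening in per cent of the stroke, from 0 (shut) to 100 (fully open). In form: [{"tx": .., "ty": .., "tz": .., "ax": .., "ay": .., "az": .., "grip": ..}, ...]. A call has 1 to 10 rows; each row is the pose to reach, as a shift and turn from the pose commanded when the call began, along the tool's axes at that moment; what a row does not reach only later rows make up. A row lasts 1/12 s, in which the tool goes at most 41.7 mm and 7.16 degrees, less where a joint would pass 70% of its speed; a pose out of reach is approached as far as the arm can. A call with a gripper value outside its range is refused whole. The fingers move at their own pace and stop on an object; FORCE is the grip in N (left out, the last holds). Time passes only in rows, so rows that repeat a pose let the fingers close. It gives the time, the measured TCP pose, the force and the opening at its end, in the units of the state.
- env.observe(): the state, without advancing time (a new reading comes with each control period).
- env.capture(name): name is "scene" or "top" or "wrist"; returns a dict with "image" (480x640x3 uint8, blue, green, red), "mtx" (3x3 intrinsics, pixels), "rvec" (rotation vector, rad) and "tvec" (3), from world to camera coordinates, as OpenCV has them; the wrist camera has in their place "hand_eye" (4x4, takes a point from camera to tool coordinates, whose origin is the TCP and whose axes are the tool frame's). Camera axes: x right, y down, z forward; pixel columns grow to the right and rows downward; lengths in m; the calibration is good to about 2 mm. The wrist camera is an equidistant fisheye: a pixel r from the principal point sees the ray r / f radians off the axis. A picture is of the moment at which its call begins: read the wrist's pose just before it. There is no depth.
- env.hand_in(): hands the job in, once; it reports no verdict.
The state is a dict: "clock": time; "joint_positions": joint angles; "joint_vel": joint speeds; "effort": joint torques, N m; "tool_pos": TCP position; "eef_rot": TCP orientation; "wrist_force": force on the tool from outside, world axes, zero at the start; "wrist_torque": the same for the moment, N m; "gripper_width": finger opening in m.
Only numpy, scipy, OpenCV 4.12 (cv2) and the standard library are available. Lean on these libraries where they do the work, as an engineer would, in place of code of your own. Each camera call takes 0.05 s, during which the arm holds its last target.

TASK

Fit the blue twin-tube head to the vortex mixer: stand its tapered shank in the mixer's socket and let go while it still sits proud, then tap it down from above with the fingertips until it is fully home, held by the taper's friction. Then lift the two red-capped tubes out of the rack together in one grasp, keeping them side by side, and set them upright, fully down, in the head's pocket. Leave the other things on the bench where they are.

Things in the scene. Friction and masses are not known exactly. Their poses are not given: they have to be found in the camera images.
- head_mid (a point): Blue twin-tube head: block 48 (x) x 40 (y) x 34 (z) mm on a square tapered shank, 105 to 190 g in all. The point is the centre of the block, 17 mm from its top and underside; z up, x along the pocket in its top. At the start it hangs loosely in the stand, shank down, the block's underside on the post's rim, 46 mm above the bench.
- pocket (a point): Centre of the mouth of the head's oblong pocket, on the block's top, 17 mm above head_mid: 27 (x) x 15 (y) mm, 26 mm deep, 2 mm chamfer. Beside each long side of the pocket lies a flat lip 10 mm wide (centred 15 mm off the middle in y): the places to tap.
- shank_foot (a point): Centre of the foot of the head's aluminium square shank, 51 mm below head_mid: shank 34 mm long, 23 mm across at the block's underside, 16 mm across at its foot, faces square to the head's x and y.
- mixer: Vortex mixer, fixed: white box 170 (x) x 130 (y) mm, 80 mm high, with a dark square boss 36 x 36 mm on top, up to 116 mm. Origin at the centre of its underside, z up. Home for the head is the block's underside on the boss's top: head_mid 17 mm above seat. Head and socket fit in any quarter turn.
- seat (a point): Centre of the boss's top face, the mouth of the square tapered socket: 26 mm square, with four sprung brass jaws inside, 20 mm apart below a 45 degree lead-in. x, y square to its sides. Set in lightly (under 5 N) and let go, the head stays 7 to 11 mm above home; a push growing to 8 to 15 N drives it home, and then friction keeps it.
- stand: Black stand, fixed: foot 70 x 70 x 6 mm with a hollow square post 36 x 36 mm, 46 mm high, with a 28 mm square opening. Origin at the centre of its underside.
- rack_pocket (a point): Orange tube rack, fixed, a block 104 (x) x 50 (y) x 34 mm high; the point is the centre of the mouth of its oblong pocket (same size as the head's: 27 along x, 15 along y, 26 deep), on the rack's top, 34 mm above the bench. x runs along the rack; the green-capped odd tube stands 58 mm from the point towards +x.
- tube_a_mid (a point): Red-capped closed tube, round bottom, 12 mm diameter, 75 mm long, 15 g, in the rack's pocket beside its twin (axes about 12.6 mm apart along the rack's x). The point is its centre, 37.5 mm above its bottom; z up its axis; 49 mm stand clear of the pocket. A grasp closing along the rack's y, at the middle of the pair, takes both.
- tube_b_mid (a point): The twin of tube_a, same looks and size, next to it. Either may take either side of the head's pocket. Seated, their centres are 28.5 mm above the head's centre.
- tube_c_mid (a point): Odd tube with a green cap, same size, in the rack's other hole; leave it. Point at its centre.
- bottle_mid (a point): Amber bottle, 60 mm diameter, 130 mm high; leave it. Point at its centre.
- jar_mid (a point): White jar with a blue cap, 64 mm diameter, 75 mm high; leave it. Point at its centre.
- tipbox_mid (a point): Blue pipette tip box with a pale lid, 82 x 122 x 63 mm; leave it. Point at its centre.
- beaker_mid (a point): Pale beaker, 70 mm diameter, 85 mm high; leave it. Point at its centre.
- timer_mid (a point): White square timer, 60 x 60 x 18 mm; leave it. Point at its centre.
- dish_mid (a point): White square dish, 65 x 65 x 14 mm; leave it. Point at its centre.
Mind the look-alikes: they are no part of the job. Of the things like the part that bears head_mid, leave any that is pink or yellow; of the rest the larger one is meant.

How it is judged:
By the outcome, as a careful person would: the job done as asked, in the order asked, and still so for the second after the job is handed in, with the robot touching nothing.
It also fails if it takes over 67 s, if anything falls off the work surface, if the arm or the gripper's body presses on something with over 40 N, if the wrist force passes 120 N, or if a joint passes its speed limit or range.

## Working session

There is one attempt and no reset: what is moved stays moved. The work goes in short steps, Python scripts to look and compute and a shell command to move; the robot and the scene stay as the last step left them, time stands still between calls to the robot, and variables do not carry over. Pictures are saved under pics/ and viewed, and the job is handed in when it is done.

```bash
mkdir -p pics; cat > h.py <<'E'
import numpy as np, cv2
from plant import env
from scipy.spatial.transform import Rotation as R
def pose():
    s=env.observe(); return np.array(s["tool_pos"]), R.from_euler('xyz',s["eef_rot"]).as_matrix()
def ray(c,u,v):
    K=c["mtx"];d=np.linalg.inv(K)@np.array([u,v,1.]);Rm=cv2.Rodrigues(np.array(c["rvec"]))[0]
    return -Rm.T@np.array(c["tvec"]).ravel(), Rm.T@d
def onz(c,u,v,z):
    o,d=ray(c,u,v);return o+d*(z-o[2])/d[2]
def wray(c,p,Rm,u,v):
    K=c["mtx"];x=(u-K[0][2])/K[0][0];y=(v-K[1][2])/K[1][1];r=np.hypot(x,y)
    d=np.array([np.sin(r)*x/r,np.sin(r)*y/r,np.cos(r)]) if r>1e-9 else np.array([0,0,1.])
    H=np.array(c["hand_eye"]);return p+Rm@H[:3,3], Rm@H[:3,:3]@d
def wonz(c,p,Rm,u,v,z):
    o,d=wray(c,p,Rm,u,v);return o+d*(z-o[2])/d[2]
E
python3 - <<'E'
from h import *
print(env.observe())
import pickle
for n in("scene","top","wrist"):
    c=env.capture(n);cv2.imwrite(f"pics/{n}0.png",c["image"]);print(n,{k:np.round(v,3).tolist() for k,v in c.items() if k!="image"})
    pickle.dump(c,open(n+"0.pkl","wb"))
E
```

```text
{'clock': 0.0, 'joint_positions': array([ 1.03521832,  0.62931385,  0.03844223,  1.51834994, -0.02701074,
        0.99623605, -0.01997165]), 'joint_vel': array([ 0.0009192 , -0.00099655, -0.00032642, -0.00153627, -0.00119725,
        0.0015207 ,  0.00148283]), 'effort': array([-6.05977766e-04, -5.49723995e+01,  1.14311289e+00, -1.86634308e+01,
       -5.22197527e-02,  2.34273705e-02,  1.73257949e-04]), 'tool_pos': array([ 0.29400905, -0.5790422 ,  0.22958074]), 'eef_rot': array([ 3.14158038e+00,  1.78928073e-03, -1.10099563e+00]), 'wrist_force': array([-0.56181615,  0.11137891,  0.69792133]), 'wrist_torque': array([-0.00986758,  0.00918366, -0.01152693]), 'gripper_width': 0.09419916707820473}
scene {'mtx': [[446.406, 0.0, 313.418], [0.0, 446.406, 238.089], [0.0, 0.0, 1.0]], 'rvec': [2.003, 1.429, -0.565], 'tvec': [-0.198, -0.302, 1.548]}
top {'mtx': [[460.508, 0.0, 315.92], [0.0, 460.508, 236.023], [0.0, 0.0, 1.0]], 'rvec': [2.152, -2.204, 0.125], 'tvec': [0.0, 0.577, 1.183]}
wrist {'mtx': [[371.648, 0.0, 318.826], [0.0, 371.648, 235.114], [0.0, 0.0, 1.0]], 'hand_eye': [[1.0, -0.0, 0.0, 0.0], [0.0, 0.965, 0.262, -0.076], [-0.0, -0.262, 0.965, -0.155], [0.0, 0.0, 0.0, 1.0]]}
```

View pics/scene0.png

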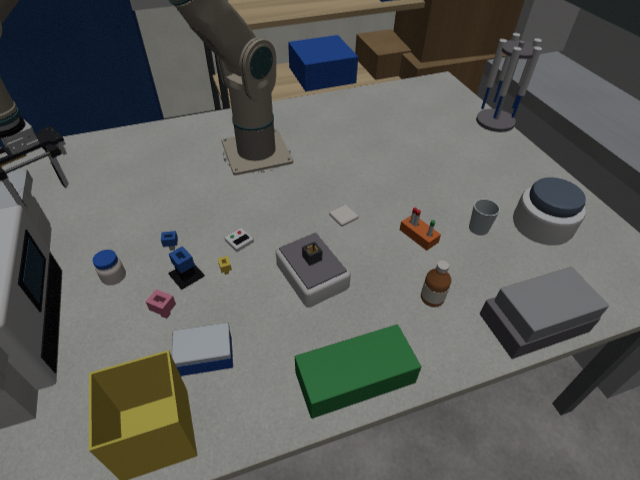

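View pics/top0.png

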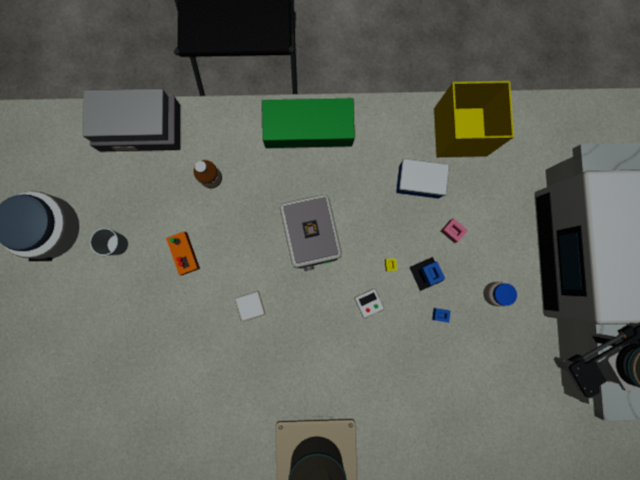

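View pics/wrist0.png

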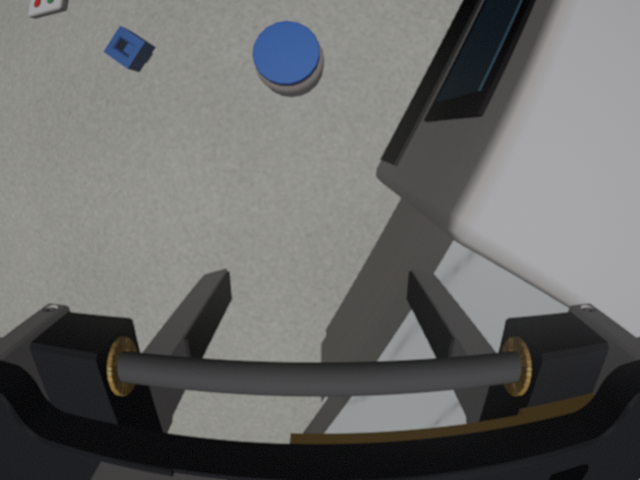

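The blue head on the black stand is at top (432,272), and the smaller blue decoy is at (441,315). The mixer boss is at (311,229) and the rack with its red caps at (183,254). Next I measure these.

```bash
python3 - <<'E'
from h import *
import pickle
t=pickle.load(open("top0.pkl","rb"));s=pickle.load(open("scene0.pkl","rb"))
im=t["image"]
def crop(im,x,y,w,f,n): cv2.imwrite(n,cv2.resize(im[y-w:y+w,x-w:x+w],None,fx=f,fy=f,interpolation=cv2.INTER_CUBIC))
a=[cv2.resize(I[y-30:y+30,x-30:x+30],(390,290),interpolation=cv2.INTER_CUBIC) for I,x,y in((im,432,272),(im,311,229),(im,183,254))]
b=[cv2.resize(I[y-30:y+30,x-30:x+30],(390,290),interpolation=cv2.INTER_CUBIC) for I,x,y in((s["image"],182,262),)]
cv2.imwrite("pics/c0.png",np.vstack([np.hstack([a[0],a[1]]),np.hstack([a[2],b[0]])]))
hsv=cv2.cvtColor(im,cv2.COLOR_BGR2HSV)
print("cam",ray(t,0,0)[0],ray(s,0,0)[0])
def comps(mask,zs,c,amin=8):
    n,l,st,ce=cv2.connectedComponentsWithStats(mask.astype(np.uint8))
    for i in range(1,n):
        if st[i,4]>=amin:
            pts=np.argwhere(l==i)[:,::-1].astype(np.float32);r=cv2.minAreaRect(pts)
            print(st[i,4],ce[i].round(1),"rect",np.round(r[0],1),np.round(r[1],1),round(r[2],1),[onz(c,*ce[i],z)[:2].round(4) for z in zs])
h,S,v=hsv[...,0],hsv[...,1],hsv[...,2]
print("blue");comps((abs(h.astype(int)-110)<12)&(S>150)&(v>120),[.08],t)
print("red");comps(((h<6)|(h>174))&(S>150)&(v>80),[.083],t,3)
print("green");comps((abs(h.astype(int)-60)<20)&(S>100)&(v>40),[.083],t,3)
print("orange");comps((abs(h.astype(int)-11)<5)&(S>180)&(v>120),[.034],t)
E
```

```text
cam [0.45711188 0.00694246 1.23424052] [ 1.27803877 -0.23759218  0.91503107]
blue
186 [433.6 272.6] rect [433.8 272.6] [17.9 14.3] 63.4 [array([ 0.4723, -0.3058])]
348 [505.9 294.2] rect [506. 294.] [20. 20.] 90.0 [array([ 0.4141, -0.4847])]
101 [442.2 315. ] rect [442.3 315.1] [13.5 11.2] 9.5 [array([ 0.3668, -0.322 ])]
red
35 [179.5 261.4] rect [179.5 261.1] [8.7 4.4] 76.0 [array([0.5157, 0.328 ])]
10 [367.5 309.8] rect [367.5 310. ] [2. 3.] 90.0 [array([ 0.3845, -0.136 ])]
green
3730 [307.7 119.1] rect [307.8 119.1] [40.9 91.8] 88.8 [array([8.742e-01, 8.000e-04])]
15 [171.9 239.6] rect [172.  239.5] [3. 4.] 90.0 [array([0.5705, 0.3471])]
8 [327.1 261.6] rect [327.1 261.7] [1.  6.1] 76.0 [array([ 0.5062, -0.0393])]
10 [375.8 306. ] rect [375.5 306. ] [2. 3.] 90.0 [array([ 0.3933, -0.157 ])]
orange
560 [181.7 252.9] rect [181.2 252.9] [39.1 18.7] 70.7 [array([0.5401, 0.3361])]
```

View pics/c0.png

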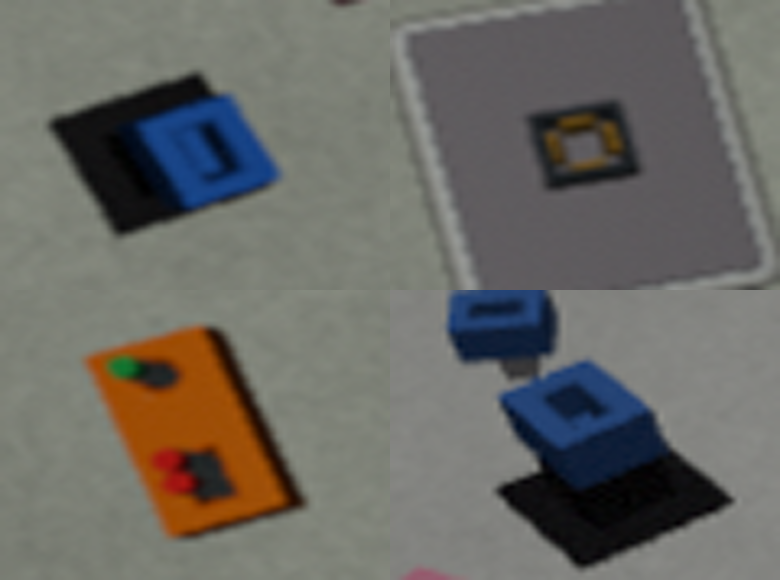

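```bash
python3 -m crank '[{"tx":-0.1625,"ty":-0.2825,"tz":0,"grip":100},{"tx":-0.1625,"ty":-0.2825},{"tx":-0.1625,"ty":-0.2825},{"tx":-0.1625,"ty":-0.2825},{"tx":-0.1625,"ty":-0.2825},{"tx":-0.1625,"ty":-0.2825},{"tx":-0.1625,"ty":-0.2825},{"tx":-0.1625,"ty":-0.2825},{"tx":-0.1625,"ty":-0.2825},{"tx":-0.1625,"ty":-0.2825}]'
cat > w.py <<'E'
import sys,pickle
from h import *
p,Rm=pose();c=env.capture("wrist");pickle.dump((c,p,Rm),open(sys.argv[1]+".pkl","wb"));cv2.imwrite(f"pics/{sys.argv[1]}.png",c["image"]);print(p,env.observe()["eef_rot"],env.observe()["clock"])
E
python3 w.py w1
```

```text
[ 0.29407402 -0.57917975  0.22978673] [ 3.14157421e+00  1.11302766e-03 -1.10105259e+00] 0.2invalid input at $[0]: expected keys tx, ty, tz, ax, ay, az, grip
```

View pics/w1.png

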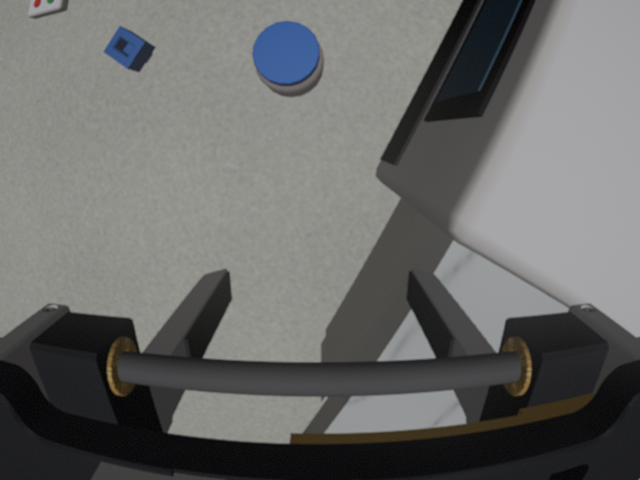

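Each row needs every key; the arm didn't move, so the picture is unchanged from the start.

```bash
python3 -m crank '[{"tx":-0.1625,"ty":-0.2825,"tz":0,"ax":0,"ay":0,"az":0,"grip":100},{"tx":-0.1625,"ty":-0.2825,"tz":0,"ax":0,"ay":0,"az":0,"grip":100},{"tx":-0.1625,"ty":-0.2825,"tz":0,"ax":0,"ay":0,"az":0,"grip":100},{"tx":-0.1625,"ty":-0.2825,"tz":0,"ax":0,"ay":0,"az":0,"grip":100},{"tx":-0.1625,"ty":-0.2825,"tz":0,"ax":0,"ay":0,"az":0,"grip":100},{"tx":-0.1625,"ty":-0.2825,"tz":0,"ax":0,"ay":0,"az":0,"grip":100},{"tx":-0.1625,"ty":-0.2825,"tz":0,"ax":0,"ay":0,"az":0,"grip":100},{"tx":-0.1625,"ty":-0.2825,"tz":0,"ax":0,"ay":0,"az":0,"grip":100},{"tx":-0.1625,"ty":-0.2825,"tz":0,"ax":0,"ay":0,"az":0,"grip":100},{"tx":-0.1625,"ty":-0.2825,"tz":0,"ax":0,"ay":0,"az":0,"grip":100}]'
python3 w.py w2
```

```text
clock: 1.03
tool_pos: [0.4741, -0.3043, 0.2304]
eef_rot: [-3.141, 0.001, -1.096]
wrist_force: [-0.5, -0.9, -0.4]
gripper_width: 0.094
[ 0.47409477 -0.30431495  0.23039966] [ 3.14096740e+00 -1.35444051e-04 -1.09942279e+00] 1.0833
```

View pics/w2.png

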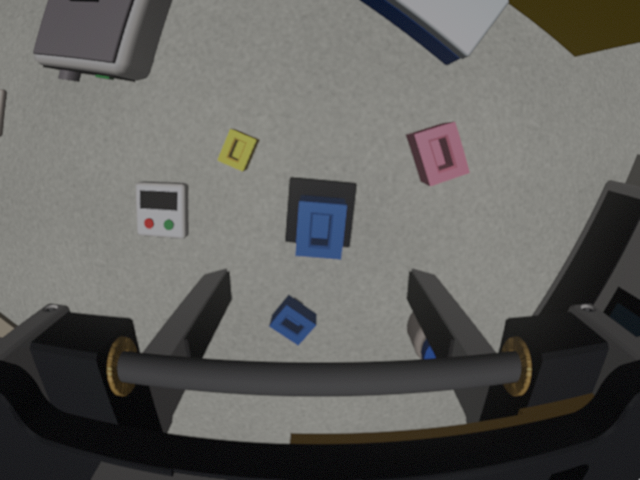

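```bash
python3 - <<'E'
from h import *
import pickle
c,p,Rm=pickle.load(open("w2.pkl","rb"))
im=c["image"];cv2.imwrite("pics/w2z.png",cv2.resize(im[170:270,270:370],None,fx=6,fy=6,interpolation=cv2.INTER_CUBIC))
hsv=cv2.cvtColor(im,cv2.COLOR_BGR2HSV);h,S,v=[hsv[...,i].astype(int) for i in range(3)]
print(v[230,290:352].tolist());print(v[185:262,302].tolist())
for th in(120,135,150):
    m=((abs(h-110)<12)&(S>130)&(v>th)).astype(np.uint8);m[:170]=0;m[270:]=0;m[:,:280]=0;m[:,360:]=0
    cs,_=cv2.findContours(m,cv2.RETR_EXTERNAL,cv2.CHAIN_APPROX_NONE);k=max(cs,key=cv2.contourArea)
    r=cv2.minAreaRect(k);print(th,r)
    W=np.array([wonz(c,p,Rm,*q,.080)[:2] for q in k[:,0]],np.float32)
    q=cv2.minAreaRect((W*1000));print("world",q)
E
```

```text
[45, 45, 47, 44, 45, 49, 82, 119, 133, 132, 132, 132, 132, 131, 131, 131, 132, 132, 128, 118, 108, 114, 125, 130, 132, 132, 131, 131, 131, 131, 131, 132, 131, 131, 131, 132, 132, 121, 100, 94, 105, 116, 125, 131, 131, 131, 131, 131, 131, 130, 131, 131, 130, 120, 94, 62, 42, 44, 42, 44, 53, 84]
[49, 49, 48, 47, 51, 50, 51, 49, 49, 52, 57, 62, 62, 62, 62, 78, 108, 128, 135, 135, 136, 135, 134, 135, 133, 134, 133, 135, 135, 133, 133, 133, 133, 133, 132, 132, 133, 133, 132, 131, 132, 132, 132, 133, 132, 132, 132, 132, 131, 131, 131, 131, 132, 131, 131, 130, 130, 130, 130, 130, 130, 131, 130, 130, 130, 130, 128, 130, 129, 130, 129, 129, 132, 137, 135, 132, 130]
120 ((320.3999938964844, 229.70001220703125), (46.42242431640625, 52.650840759277344), 4.763641834259033)
world ((472.7498779296875, -306.4944152832031), (46.29664611816406, 39.007568359375), 22.168622970581055)
135 ((309.5, 204.5), (1.4142135381698608, 0.0), 135.0)
world ((488.29034423828125, -288.377685546875), (1.1950068473815918, 0.0), 162.526123046875)Traceback (most recent call last):
  File "<stdin>", line 9, in <module>
ValueError: max() iterable argument is empty
```

View pics/w2z.png

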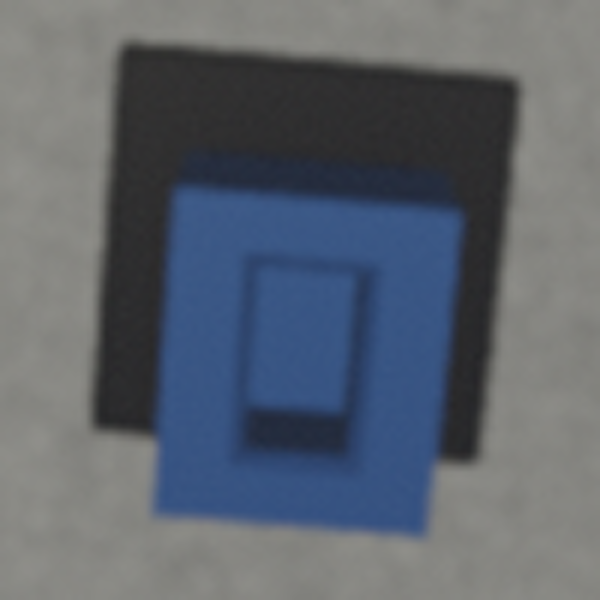

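```bash
cat > d.py <<'E'
import sys
from h import *
# target x y z yaw
x,y,z,yaw=map(float,sys.argv[1:5]);p,Rm=pose()
Rt=R.from_euler('xyz',[np.pi,0,yaw]).as_matrix()
print("t",(Rm.T@(np.array([x,y,z])-p)).round(4),"a",R.from_matrix(Rm.T@Rt).as_rotvec().round(4), "now",p.round(4),env.observe()["eef_rot"].round(4),"j7",env.observe()["joint_positions"].round(2),env.observe()["clock"])
E
python3 d.py .4727 -.3065 .073 -1.183
```

```text
t [-1.000e-04 -2.000e-04  1.574e-01] a [ 0.0006 -0.0002  0.0836] now [ 0.4727 -0.3066  0.2304] [ 3.1410e+00 -1.0000e-04 -1.0994e+00] j7 [ 0.5   0.5   0.03  1.76 -0.02  0.87 -0.56] 1.0833
```

```bash
python3 -m crank '[{"tx":0,"ty":0,"tz":0.04,"ax":0,"ay":0,"az":0.084,"grip":85},{"tx":0,"ty":0,"tz":0.08,"ax":0,"ay":0,"az":0.084,"grip":85},{"tx":0,"ty":0,"tz":0.10,"ax":0,"ay":0,"az":0.084,"grip":85},{"tx":0,"ty":0,"tz":0.10,"ax":0,"ay":0,"az":0.084,"grip":85},{"tx":0,"ty":0,"tz":0.10,"ax":0,"ay":0,"az":0.084,"grip":85},{"tx":0,"ty":0,"tz":0.10,"ax":0,"ay":0,"az":0.084,"grip":85}]'
python3 w.py w3
```

```text
clock: 1.58
tool_pos: [0.4728, -0.3087, 0.1318]
eef_rot: [-3.141, -0.002, -1.187]
wrist_force: [0.3, -0.1, 0.6]
gripper_width: 0.0797
[ 0.47282695 -0.30867306  0.1317548 ] [-3.13983729e+00 -2.94176123e-03 -1.18656468e+00] 1.6333
```

View pics/w3.png

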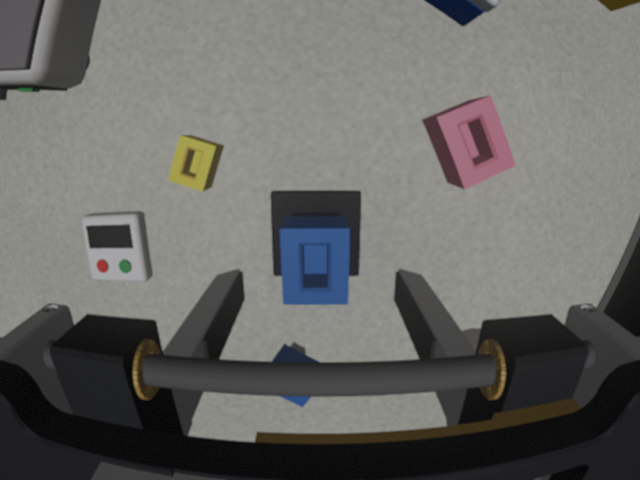

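```bash
cat > m.py <<'E'
# blue top face rect at height z ; args name z
import sys,pickle
from h import *
c,p,Rm=pickle.load(open(sys.argv[1]+".pkl","rb"));z=float(sys.argv[2])
x0,x1,y0,y1=map(int,sys.argv[3:7]);th=int(sys.argv[7]) if len(sys.argv)>7 else 95
hsv=cv2.cvtColor(c["image"],cv2.COLOR_BGR2HSV);h,S,v=[hsv[...,i].astype(int) for i in range(3)]
m=((abs(h-110)<12)&(S>110)&(v>th)).astype(np.uint8);M=np.zeros_like(m);M[y0:y1,x0:x1]=m[y0:y1,x0:x1]
k=max(cv2.findContours(M,cv2.RETR_EXTERNAL,cv2.CHAIN_APPROX_NONE)[0],key=cv2.contourArea)
W=np.array([wonz(c,p,Rm,*q,z)[:2] for q in k[:,0]],np.float32)
q=cv2.minAreaRect(W*1000);print("px",cv2.minAreaRect(k),"world mm",np.round(q[0],1),np.round(q[1],1),round(q[2],1),"tool mm",(Rm.T@(np.array([*q[0],z*1000])-p*1000)).round(1))
E
python3 m.py w3 .08 250 400 150 330
```

```text
px ((314.5, 265.5), (75.0, 69.0), 90.0) world mm [ 472.6 -306.4] [47.6 40.6] 22.0 tool mm [-2.3 -0.6 51.8]
```

Head square between the jaws, 2 mm to the left of centre (top face at (314,265)).

```bash
python3 d.py .4726 -.3064 .073 -1.187
```

```text
t [-0.0024 -0.      0.0592] a [-0.0018 -0.0029  0.0004] now [ 0.4733 -0.3085  0.1322] [-3.1398e+00 -2.9000e-03 -1.1866e+00] j7 [ 0.5   0.63  0.04  1.86 -0.04  0.65 -0.62] 1.6333
```

```bash
python3 -m crank '[{"tx":-0.0023,"ty":0,"tz":0.03,"ax":0,"ay":0,"az":0,"grip":85},{"tx":-0.0023,"ty":0,"tz":0.059,"ax":0,"ay":0,"az":0,"grip":85},{"tx":-0.0023,"ty":0,"tz":0.059,"ax":0,"ay":0,"az":0,"grip":85},{"tx":-0.0023,"ty":0,"tz":0.059,"ax":0,"ay":0,"az":0,"grip":85},{"tx":-0.0023,"ty":0,"tz":0.059,"ax":0,"ay":0,"az":0,"grip":35},{"tx":-0.0023,"ty":0,"tz":0.059,"ax":0,"ay":0,"az":0,"grip":30},{"tx":-0.0023,"ty":0,"tz":0.059,"ax":0,"ay":0,"az":0,"grip":30},{"tx":-0.0023,"ty":0,"tz":0.059,"ax":0,"ay":0,"az":0,"grip":30},{"tx":-0.0023,"ty":0,"tz":0.059,"ax":0,"ay":0,"az":0,"grip":30},{"tx":-0.0023,"ty":0,"tz":0.059,"ax":0,"ay":0,"az":0,"grip":30}]' 25; python3 w.py w4;python3 m.py w4 .08 250 400 150 400
```

```text
clock: 2.47
tool_pos: [0.472, -0.3048, 0.072]
eef_rot: [-3.141, -0.001, -1.185]
wrist_force: [-1.3, -1.3, -0.8]
gripper_width: 0.0437
[ 0.47195138 -0.3047641   0.07195043] [-3.14101900e+00 -9.77325704e-04 -1.18508700e+00] 2.5167
px ((322.5, 311.5), (95.0, 95.0), 90.0) world mm [ 472.3 -306.5] [48.1 40.6] 22.3 tool mm [ 1.7  0.3 -8. ]
```

View pics/w4.png

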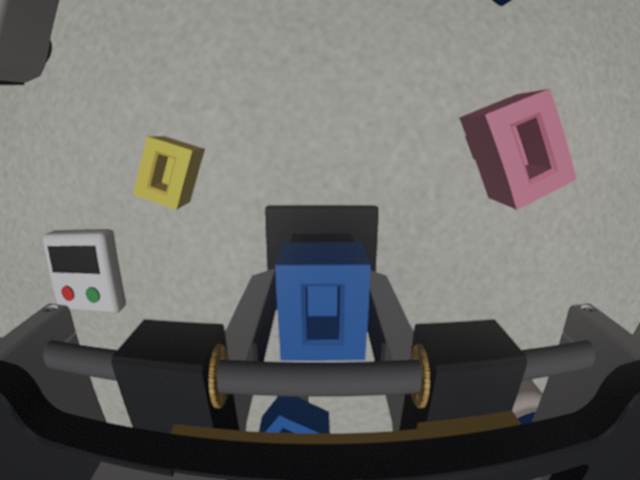

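```bash
python3 -m crank '[{"tx":0,"ty":0,"tz":0,"ax":0,"ay":0,"az":0,"grip":30},{"tx":0,"ty":0,"tz":0,"ax":0,"ay":0,"az":0,"grip":30},{"tx":0,"ty":0,"tz":0,"ax":0,"ay":0,"az":0,"grip":30},{"tx":0,"ty":0,"tz":-0.03,"ax":0,"ay":0,"az":0,"grip":30},{"tx":0,"ty":0,"tz":-0.07,"ax":0,"ay":0,"az":0,"grip":30},{"tx":0,"ty":0,"tz":-0.11,"ax":0,"ay":0,"az":0,"grip":30},{"tx":0,"ty":0,"tz":-0.15,"ax":0,"ay":0,"az":0,"grip":30},{"tx":0,"ty":0,"tz":-0.16,"ax":0,"ay":0,"az":0,"grip":30},{"tx":0,"ty":0,"tz":-0.16,"ax":0,"ay":0,"az":0,"grip":30},{"tx":0,"ty":0,"tz":-0.16,"ax":0,"ay":0,"az":0,"grip":30}]'; python3 - <<'E'
from h import *
import pickle
t=pickle.load(open("top0.pkl","rb"));im=t["image"]
cv2.imwrite("pics/mz.png",cv2.resize(im[204:254,286:336],None,fx=12,fy=12,interpolation=cv2.INTER_CUBIC))
g=im.max(2);m=(g<70).astype(np.uint8);M=np.zeros_like(m);M[215:243,298:324]=m[215:243,298:324]
k=max(cv2.findContours(M,cv2.RETR_EXTERNAL,cv2.CHAIN_APPROX_NONE)[0],key=cv2.contourArea)
W=np.array([onz(t,*q,.116)[:2]*1000 for q in k[:,0]],np.float32);print(cv2.minAreaRect(k),cv2.minAreaRect(W))
E
python3 w.py w5;python3 m.py w5 .24 250 400 150 400; python3 d.py .53 .01 .23 -1.4
```

```text
clock: 3.35
tool_pos: [0.4712, -0.3042, 0.2308]
eef_rot: [3.141, 0.001, -1.185]
wrist_force: [-0.2, -0.7, -1.3]
gripper_width: 0.0399
((310.37646484375, 228.69412231445312), (16.269786834716797, 14.9682035446167), 77.47119140625) ((586.2224731445312, 0.8251323699951172), (40.021514892578125, 36.596221923828125), 11.010647773742676)
[ 0.47124067 -0.30418529  0.23076794] [ 3.13956906e+00  2.85149254e-03 -1.18482346e+00] 3.4
px ((319.0, 311.5), (95.0, 94.0), 90.0) world mm [ 471.6 -304.1] [47.7 40.2] 22.1 tool mm [ 0.1 -0.4 -9.2]
t [-2.684e-01 -1.732e-01  1.000e-04] a [0.0023 0.0026 0.2152] now [ 0.4706 -0.3038  0.2297] [ 3.1396e+00  2.9000e-03 -1.1848e+00] j7 [ 0.49  0.5   0.05  1.77 -0.03  0.87 -0.63] 3.4
```

View pics/mz.png

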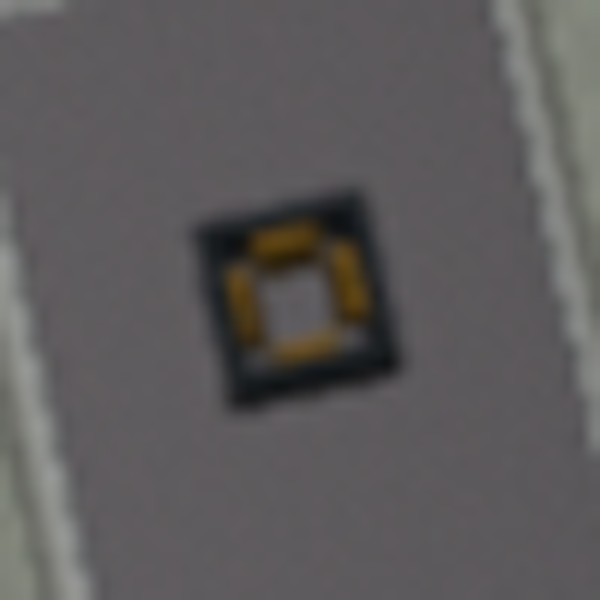

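View pics/w5.png

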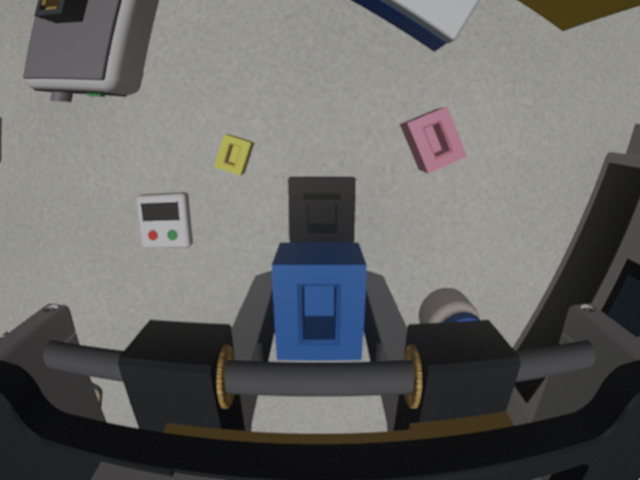

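```bash
python3 -m crank '[{"tx":-0.02,"ty":-0.01,"tz":0,"ax":0,"ay":0,"az":0.03,"grip":30},{"tx":-0.055,"ty":-0.025,"tz":0,"ax":0,"ay":0,"az":0.07,"grip":30},{"tx":-0.092,"ty":-0.044,"tz":0,"ax":0,"ay":0,"az":0.11,"grip":30},{"tx":-0.129,"ty":-0.062,"tz":0,"ax":0,"ay":0,"az":0.15,"grip":30},{"tx":-0.166,"ty":-0.08,"tz":0,"ax":0,"ay":0,"az":0.169,"grip":30},{"tx":-0.203,"ty":-0.097,"tz":0,"ax":0,"ay":0,"az":0.169,"grip":30},{"tx":-0.235,"ty":-0.112,"tz":0,"ax":0,"ay":0,"az":0.169,"grip":30},{"tx":-0.257,"ty":-0.123,"tz":0,"ax":0,"ay":0,"az":0.169,"grip":30},{"tx":-0.257,"ty":-0.123,"tz":0,"ax":0,"ay":0,"az":0.169,"grip":30},{"tx":-0.257,"ty":-0.123,"tz":0,"ax":0,"ay":0,"az":0.169,"grip":30}]'; python3 w.py w6; python3 m.py w6 .238 250 400 150 400
```

```text
clock: 4.23
tool_pos: [0.4876, -0.0187, 0.2293]
eef_rot: [3.137, 0.001, -1.35]
wrist_force: [0.2, -1.3, -1.7]
gripper_width: 0.0396
[ 0.48760779 -0.0186955   0.2293226 ] [ 3.13740923e+00  1.46989088e-04 -1.35318213e+00] 4.2833
px ((319.0, 311.5), (95.0, 94.0), 90.0) world mm [487.7 -18.8] [48.  40.3] 12.7 tool mm [ 0.1 -0.  -8.7]
```

View pics/w6.png

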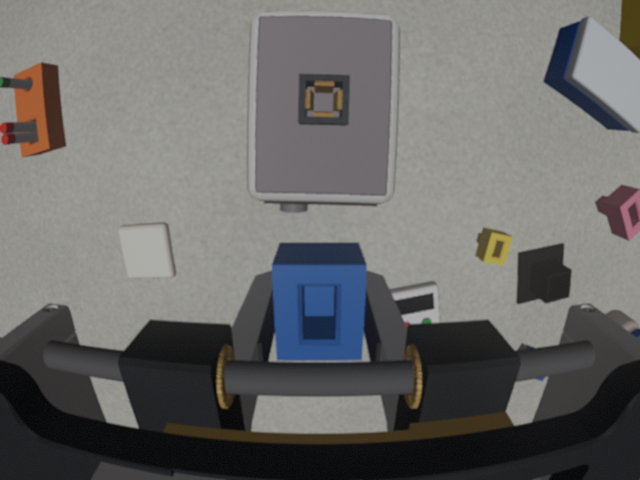

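Boss at (324,100) with brass jaws, nearly square to the tool. I'll measure it from this view.

```bash
python3 - <<'E'
from h import *
import pickle
c,p,Rm=pickle.load(open("w6.pkl","rb"));im=c["image"]
cv2.imwrite("pics/w6z.png",cv2.resize(im[60:140,284:364],None,fx=7.5,fy=7.5,interpolation=cv2.INTER_CUBIC))
hsv=cv2.cvtColor(im,cv2.COLOR_BGR2HSV)
g=im.max(2);m=(g<75).astype(np.uint8);M=np.zeros_like(m);M[65:135,290:360]=m[65:135,290:360]
def go(M,z):
    k=max(cv2.findContours(M,cv2.RETR_EXTERNAL,cv2.CHAIN_APPROX_NONE)[0],key=cv2.contourArea)
    W=np.array([wonz(c,p,Rm,*q,z)[:2]*1000 for q in k[:,0]],np.float32);print(cv2.boundingRect(k),cv2.minAreaRect(W))
go(M,.116)
m=((abs(hsv[...,0].astype(int)-17)<9)&(hsv[...,1]>80)).astype(np.uint8);B=np.zeros_like(m);B[75:125,300:350]=m[75:125,300:350]
pts=np.argwhere(B)[:,::-1];print(pts.min(0),pts.max(0),len(pts))
# white box outline
m=cv2.inRange(hsv,(0,0,120),(180,60,255))
E
```

```text
(299, 75, 50, 50) ((588.6943969726562, 0.5479335784912109), (35.8702278137207, 34.82791519165039), 12.57687759399414)
[305  81] [342 116] 603
```

View pics/w6z.png

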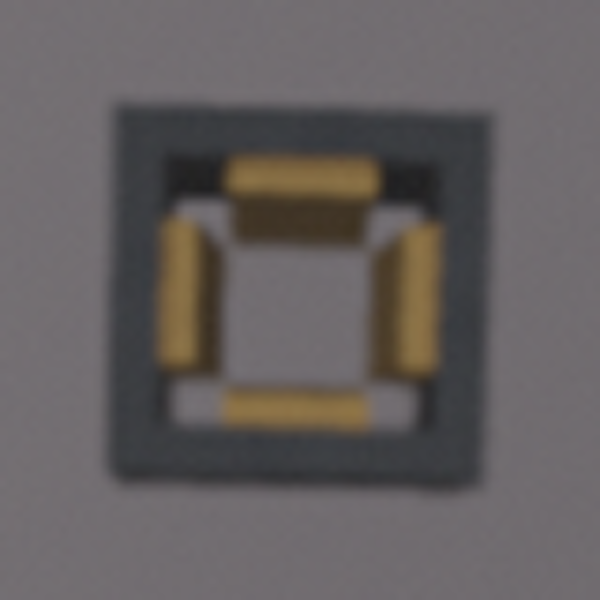

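```bash
python3 d.py .5887 .0005 .23 -1.351
```

```text
t [ 0.0013 -0.1031 -0.0008] a [ 0.0042  0.0002 -0.0022] now [ 0.4877 -0.0205  0.2296] [ 3.1374e+00  1.0000e-04 -1.3532e+00] j7 [-0.07  0.4   0.08  1.96 -0.04  0.79 -1.32] 4.2833
```

```bash
python3 -m crank '[{"tx":0.001,"ty":-0.03,"tz":0,"ax":0,"ay":0,"az":0,"grip":30},{"tx":0.001,"ty":-0.065,"tz":0,"ax":0,"ay":0,"az":0,"grip":30},{"tx":0.001,"ty":-0.09,"tz":0,"ax":0,"ay":0,"az":0,"grip":30},{"tx":0.001,"ty":-0.103,"tz":0,"ax":0,"ay":0,"az":0,"grip":30},{"tx":0.001,"ty":-0.103,"tz":0.02,"ax":0,"ay":0,"az":0,"grip":30},{"tx":0.001,"ty":-0.103,"tz":0.04,"ax":0,"ay":0,"az":0,"grip":30},{"tx":0.001,"ty":-0.103,"tz":0.04,"ax":0,"ay":0,"az":0,"grip":30},{"tx":0.001,"ty":-0.103,"tz":0.04,"ax":0,"ay":0,"az":0,"grip":30},{"tx":0.001,"ty":-0.103,"tz":0.04,"ax":0,"ay":0,"az":0,"grip":30}]'; python3 w.py w7; for i in 1 2 3; do python3 d.py .5887 .0005 .142 -1.351;done
python3 - <<'E'
from h import *
c=env.capture("scene");I=c["image"];cv2.imwrite("pics/s7.png",cv2.resize(I[190:310,250:370],None,fx=5,fy=5,interpolation=cv2.INTER_CUBIC))
E
```

```text
clock: 5.03
tool_pos: [0.5899, -0.0005, 0.1917]
eef_rot: [3.141, -0.001, -1.356]
wrist_force: [-0.2, -0.1, -1.2]
gripper_width: 0.0397
[ 5.89912860e-01 -5.33652314e-04  1.91691017e-01] [-3.14051633e+00 -6.20561397e-04 -1.35554994e+00] 5.0833
t [-0.001   0.0015  0.0502] a [-0.0011 -0.0006 -0.0045] now [ 5.903e-01 -2.000e-04  1.922e-01] [-3.1405e+00 -6.0000e-04 -1.3555e+00] j7 [-0.09  0.59  0.07  1.73 -0.05  0.82 -1.35] 5.0833
t [-0.001   0.0015  0.0502] a [-0.0011 -0.0006 -0.0045] now [ 5.903e-01 -2.000e-04  1.922e-01] [-3.1405e+00 -6.0000e-04 -1.3555e+00] j7 [-0.09  0.59  0.07  1.73 -0.05  0.82 -1.35] 5.0833
t [-0.001   0.0015  0.0502] a [-0.0011 -0.0006 -0.0045] now [ 5.903e-01 -2.000e-04  1.922e-01] [-3.1405e+00 -6.0000e-04 -1.3555e+00] j7 [-0.09  0.59  0.07  1.73 -0.05  0.82 -1.35] 5.0833
```

View pics/w7.png

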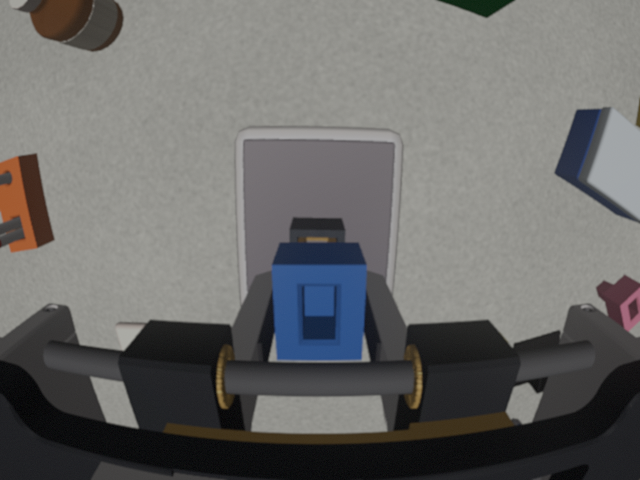

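View pics/s7.png

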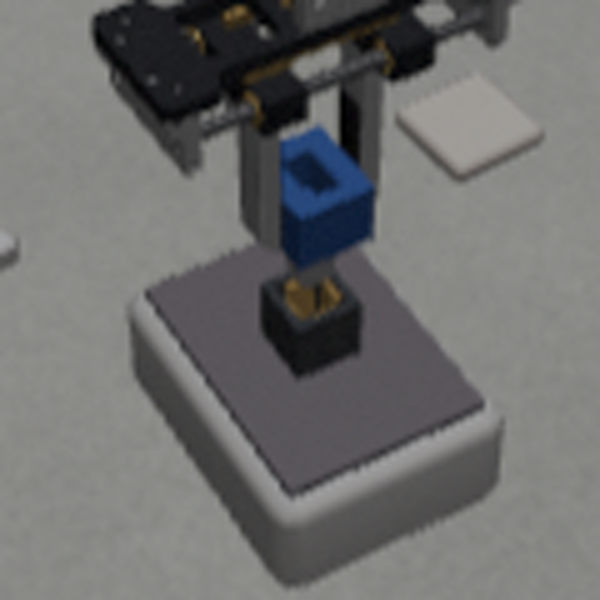

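```bash
python3 -m crank '[{"tx":-0.0005,"ty":0.001,"tz":0.015,"ax":0,"ay":0,"az":-0.002,"grip":30},{"tx":-0.0005,"ty":0.001,"tz":0.028,"ax":0,"ay":0,"az":-0.002,"grip":30},{"tx":-0.0005,"ty":0.001,"tz":0.034,"ax":0,"ay":0,"az":-0.002,"grip":30},{"tx":-0.0005,"ty":0.001,"tz":0.034,"ax":0,"ay":0,"az":-0.002,"grip":30},{"tx":-0.0005,"ty":0.001,"tz":0.034,"ax":0,"ay":0,"az":-0.002,"grip":30}]';python3 -m crank '[{"tx":0,"ty":0,"tz":0.0015,"ax":0,"ay":0,"az":0,"grip":30},{"tx":0,"ty":0,"tz":0.003,"ax":0,"ay":0,"az":0,"grip":30},{"tx":0,"ty":0,"tz":0.003,"ax":0,"ay":0,"az":0,"grip":30}]'
```

```text
clock: 5.55
tool_pos: [0.5892, 0.0011, 0.1581]
eef_rot: [-3.141, -0.0, -1.352]
wrist_force: [-0.2, 0.0, -0.8]
gripper_width: 0.0395
clock: 5.8
tool_pos: [0.5891, 0.001, 0.1549]
eef_rot: [-3.141, -0.0, -1.352]
wrist_force: [0.4, -0.3, -1.6]
gripper_width: 0.04
```

```bash
python3 -m crank '[{"tx":0,"ty":0,"tz":0.001,"ax":0,"ay":0,"az":0,"grip":30},{"tx":0,"ty":0,"tz":0.0015,"ax":0,"ay":0,"az":0,"grip":30},{"tx":0,"ty":0,"tz":0.0015,"ax":0,"ay":0,"az":0,"grip":30}]';python3 -m crank '[{"tx":0,"ty":0,"tz":0.001,"ax":0,"ay":0,"az":0,"grip":30},{"tx":0,"ty":0,"tz":0.001,"ax":0,"ay":0,"az":0,"grip":30},{"tx":0,"ty":0,"tz":0.001,"ax":0,"ay":0,"az":0,"grip":30}]'
```

```text
clock: 6.05
tool_pos: [0.5891, 0.001, 0.1532]
eef_rot: [-3.141, -0.0, -1.352]
wrist_force: [0.3, -0.4, 0.1]
gripper_width: 0.0397
clock: 6.3
tool_pos: [0.5892, 0.001, 0.1521]
eef_rot: [-3.141, -0.0, -1.352]
wrist_force: [1.6, -0.4, -0.0]
gripper_width: 0.0399
```

```bash
python3 -m crank '[{"tx":0,"ty":0,"tz":0.0005,"ax":0,"ay":0,"az":0,"grip":30},{"tx":0,"ty":0,"tz":0.0005,"ax":0,"ay":0,"az":0,"grip":30}]'; python3 -m crank '[{"tx":0,"ty":0,"tz":0,"ax":0,"ay":0,"az":0,"grip":55},{"tx":0,"ty":0,"tz":0,"ax":0,"ay":0,"az":0,"grip":70},{"tx":0,"ty":0,"tz":0,"ax":0,"ay":0,"az":0,"grip":80},{"tx":0,"ty":0,"tz":0,"ax":0,"ay":0,"az":0,"grip":80},{"tx":0,"ty":0,"tz":0,"ax":0,"ay":0,"az":0,"grip":80}]'; python3 w.py w8; python3 m.py w8 .159 250 400 150 400
python3 - <<'E'
from h import *
c=env.capture("scene");I=c["image"];cv2.imwrite("pics/s8.png",cv2.resize(I[190:310,250:370],None,fx=5,fy=5,interpolation=cv2.INTER_CUBIC))
E
```

```text
clock: 6.47
tool_pos: [0.5891, 0.001, 0.1516]
eef_rot: [-3.141, -0.0, -1.352]
wrist_force: [2.3, -1.0, 0.5]
gripper_width: 0.0399
clock: 6.88
tool_pos: [0.5885, 0.0013, 0.1513]
eef_rot: [3.141, 0.0, -1.352]
wrist_force: [-0.5, 0.2, -0.7]
gripper_width: 0.0699
[0.5884626  0.00134336 0.15134546] [ 3.14123831e+00  2.26126552e-04 -1.35186548e+00] 6.9333
px ((321.5, 310.0), (96.0, 93.0), 90.0) world mm [588.8   0.7] [48.3 40.1] 11.2 tool mm [ 0.7 -0.1 -7.7]
```

View pics/s8.png

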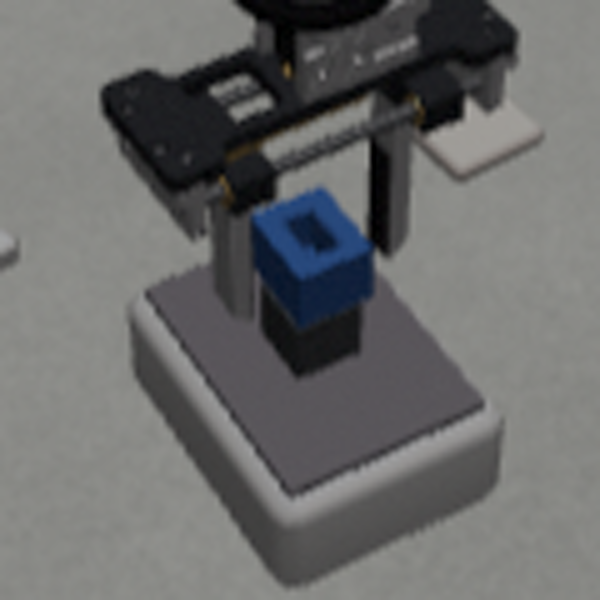

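View pics/w8.png

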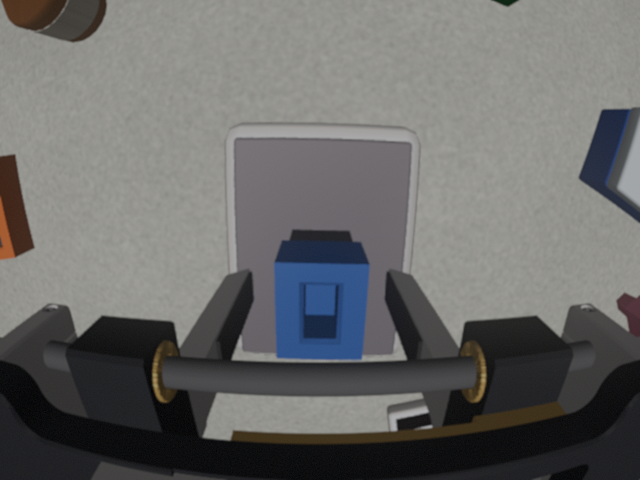

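```bash
python3 -m crank '[{"tx":0,"ty":0,"tz":-0.03,"ax":0,"ay":0,"az":0,"grip":80},{"tx":0,"ty":0,"tz":-0.055,"ax":0,"ay":0,"az":0,"grip":80},{"tx":0,"ty":0,"tz":-0.055,"ax":0,"ay":0,"az":0,"grip":60},{"tx":0,"ty":0,"tz":-0.055,"ax":0,"ay":0,"az":0,"grip":21},{"tx":0,"ty":0,"tz":-0.055,"ax":0,"ay":0,"az":0,"grip":21},{"tx":0,"ty":0,"tz":-0.055,"ax":0,"ay":0,"az":0,"grip":21},{"tx":0,"ty":0,"tz":-0.055,"ax":0,"ay":0,"az":0,"grip":21},{"tx":0,"ty":0,"tz":-0.055,"ax":0,"ay":0,"az":0,"grip":21}]'; python3 w.py w9; python3 m.py w9 .159 250 400 150 400;python3 d.py .5888 .0008 .175 -1.352
```

```text
clock: 7.65
tool_pos: [0.5882, 0.0012, 0.2056]
eef_rot: [3.14, 0.0, -1.352]
wrist_force: [0.1, -0.1, 1.2]
gripper_width: 0.0386
[0.58818324 0.00116271 0.20555126] [ 3.14025759e+00  2.42119393e-04 -1.35205147e+00] 7.7
px ((320.5, 268.0), (78.0, 69.0), 90.0) world mm [588.9   0.6] [48.6 39.6] 11.0 tool mm [ 0.8 -0.7 46.5]
t [ 0.0005 -0.0004  0.0307] a [ 0.0013  0.0002 -0.0001] now [0.5883 0.0012 0.2057] [ 3.1403e+00  2.0000e-04 -1.3521e+00] j7 [-0.1   0.57  0.07  1.72 -0.05  0.85 -1.35] 7.7
```

View pics/w9.png

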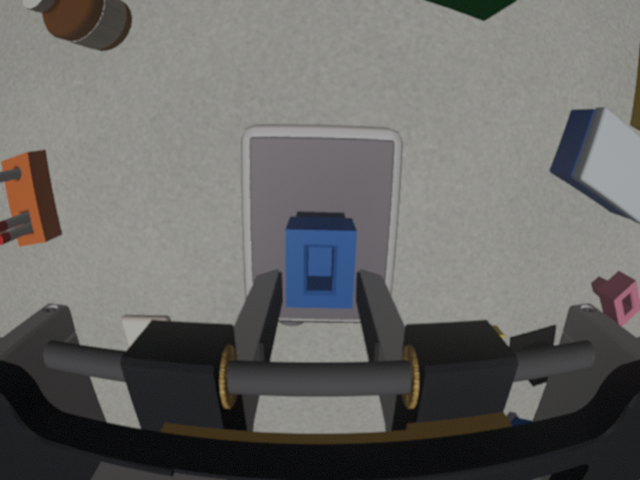

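```bash
python3 -m crank '[{"tx":0.0005,"ty":-0.0004,"tz":0,"ax":0,"ay":0,"az":0,"grip":21},{"tx":0.0005,"ty":-0.0004,"tz":0.0,"ax":0,"ay":0,"az":0,"grip":21},{"tx":0.0005,"ty":-0.0004,"tz":0.008,"ax":0,"ay":0,"az":0,"grip":21},{"tx":0.0005,"ty":-0.0004,"tz":0.014,"ax":0,"ay":0,"az":0,"grip":21},{"tx":0.0005,"ty":-0.0004,"tz":0.014,"ax":0,"ay":0,"az":0,"grip":21},{"tx":0.0005,"ty":-0.0004,"tz":0.014,"ax":0,"ay":0,"az":0,"grip":21}]'; python3 w.py w10
```

```text
clock: 8.2
tool_pos: [0.5887, 0.0008, 0.1917]
eef_rot: [3.14, 0.0, -1.352]
wrist_force: [0.3, -0.4, -0.5]
gripper_width: 0.0197
[0.58869264 0.00079382 0.19170022] [ 3.14094171e+00  8.75204032e-05 -1.35204422e+00] 8.25
```

View pics/w10.png

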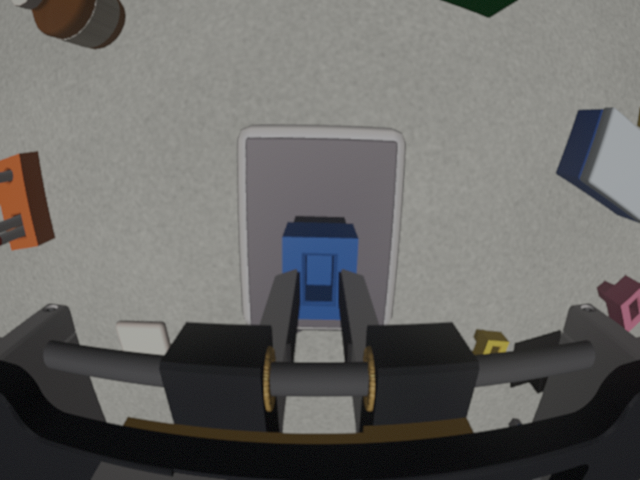

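```bash
python3 -m crank '[{"tx":0,"ty":0,"tz":0.004,"ax":0,"ay":0,"az":0,"grip":21},{"tx":0,"ty":0,"tz":0.007,"ax":0,"ay":0,"az":0,"grip":21},{"tx":0,"ty":0,"tz":0.008,"ax":0,"ay":0,"az":0,"grip":21},{"tx":0,"ty":0,"tz":0.008,"ax":0,"ay":0,"az":0,"grip":21}]'
python3 -m crank '[{"tx":0,"ty":0,"tz":0.0015,"ax":0,"ay":0,"az":0,"grip":21},{"tx":0,"ty":0,"tz":0.003,"ax":0,"ay":0,"az":0,"grip":21},{"tx":0,"ty":0,"tz":0.003,"ax":0,"ay":0,"az":0,"grip":21}]'
python3 -m crank '[{"tx":0,"ty":0,"tz":0.0015,"ax":0,"ay":0,"az":0,"grip":21},{"tx":0,"ty":0,"tz":0.002,"ax":0,"ay":0,"az":0,"grip":21},{"tx":0,"ty":0,"tz":0.002,"ax":0,"ay":0,"az":0,"grip":21}]'
```

```text
clock: 8.58
tool_pos: [0.5891, 0.0008, 0.1842]
eef_rot: [3.141, 0.0, -1.352]
wrist_force: [0.9, 0.1, 0.9]
gripper_width: 0.0198
clock: 8.83
tool_pos: [0.5894, 0.0008, 0.1816]
eef_rot: [-3.141, -0.0, -1.352]
wrist_force: [0.4, 0.4, -0.0]
gripper_width: 0.0198
clock: 9.08
tool_pos: [0.5895, 0.0008, 0.1797]
eef_rot: [-3.141, -0.0, -1.352]
wrist_force: [0.3, -0.3, 4.0]
gripper_width: 0.0199
```

```bash
for i in 1; do python3 -m crank '[{"tx":0,"ty":0,"tz":0.001,"ax":0,"ay":0,"az":0,"grip":21},{"tx":0,"ty":0,"tz":0.002,"ax":0,"ay":0,"az":0,"grip":21},{"tx":0,"ty":0,"tz":0.002,"ax":0,"ay":0,"az":0,"grip":21}]'; done
python3 -m crank '[{"tx":0,"ty":0,"tz":0.001,"ax":0,"ay":0,"az":0,"grip":21},{"tx":0,"ty":0,"tz":0.002,"ax":0,"ay":0,"az":0,"grip":21},{"tx":0,"ty":0,"tz":0.002,"ax":0,"ay":0,"az":0,"grip":21}]'
```

```text
clock: 9.33
tool_pos: [0.5895, 0.0008, 0.1778]
eef_rot: [-3.141, -0.0, -1.352]
wrist_force: [-0.3, -1.2, 4.1]
gripper_width: 0.0197
clock: 9.58
tool_pos: [0.5896, 0.0007, 0.176]
eef_rot: [-3.141, -0.0, -1.352]
wrist_force: [-0.5, -0.1, 6.9]
gripper_width: 0.02
```

```bash
python3 -m crank '[{"tx":0,"ty":0,"tz":0.001,"ax":0,"ay":0,"az":0,"grip":21},{"tx":0,"ty":0,"tz":0.0015,"ax":0,"ay":0,"az":0,"grip":21},{"tx":0,"ty":0,"tz":0.0015,"ax":0,"ay":0,"az":0,"grip":21}]'
python3 -m crank '[{"tx":0,"ty":0,"tz":0.001,"ax":0,"ay":0,"az":0,"grip":21},{"tx":0,"ty":0,"tz":0.001,"ax":0,"ay":0,"az":0,"grip":21},{"tx":0,"ty":0,"tz":0.001,"ax":0,"ay":0,"az":0,"grip":21}]'
```

```text
clock: 9.83
tool_pos: [0.5896, 0.0008, 0.1753]
eef_rot: [-3.14, -0.0, -1.352]
wrist_force: [-2.3, 0.7, 11.4]
gripper_width: 0.0198
clock: 10.08
tool_pos: [0.5896, 0.0008, 0.1752]
eef_rot: [-3.14, -0.0, -1.352]
wrist_force: [-4.7, -0.0, 18.4]
gripper_width: 0.0199
```

```bash
python3 -m crank '[{"tx":0,"ty":0,"tz":0.001,"ax":0,"ay":0,"az":0,"grip":21},{"tx":0,"ty":0,"tz":0.001,"ax":0,"ay":0,"az":0,"grip":21},{"tx":0,"ty":0,"tz":0.001,"ax":0,"ay":0,"az":0,"grip":21}]'
python3 -m crank '[{"tx":0,"ty":0,"tz":-0.01,"ax":0,"ay":0,"az":0,"grip":21},{"tx":0,"ty":0,"tz":-0.03,"ax":0,"ay":0,"az":0,"grip":21},{"tx":0,"ty":0,"tz":-0.07,"ax":0,"ay":0,"az":0,"grip":21},{"tx":0,"ty":0,"tz":-0.07,"ax":0,"ay":0,"az":0,"grip":50},{"tx":0,"ty":0,"tz":-0.07,"ax":0,"ay":0,"az":0,"grip":50}]'; python3 w.py w11; python3 m.py w11 .150 250 400 150 330
python3 - <<'E'
from h import *
c=env.capture("scene");I=c["image"];cv2.imwrite("pics/s11.png",cv2.resize(I[190:310,250:370],None,fx=5,fy=5,interpolation=cv2.INTER_CUBIC))
E
```

```text
clock: 10.33
tool_pos: [0.5897, 0.0008, 0.1752]
eef_rot: [-3.139, -0.0, -1.352]
wrist_force: [-6.5, 0.0, 24.2]
gripper_width: 0.0198
clock: 10.75
tool_pos: [0.5905, 0.0008, 0.2438]
eef_rot: [-3.137, -0.001, -1.352]
wrist_force: [-0.3, 0.2, 0.2]
gripper_width: 0.0298
[0.5905374  0.0007872  0.24378642] [-3.14081219e+00 -1.03068011e-04 -1.35203501e+00] 10.8
px ((318.5863952636719, 248.16226196289062), (56.3481559753418, 65.75736999511719), 1.023030161857605) world mm [589.5   0.8] [48.4 39.6] 11.1 tool mm [-0.3  1.4 93.8]
```

View pics/s11.png

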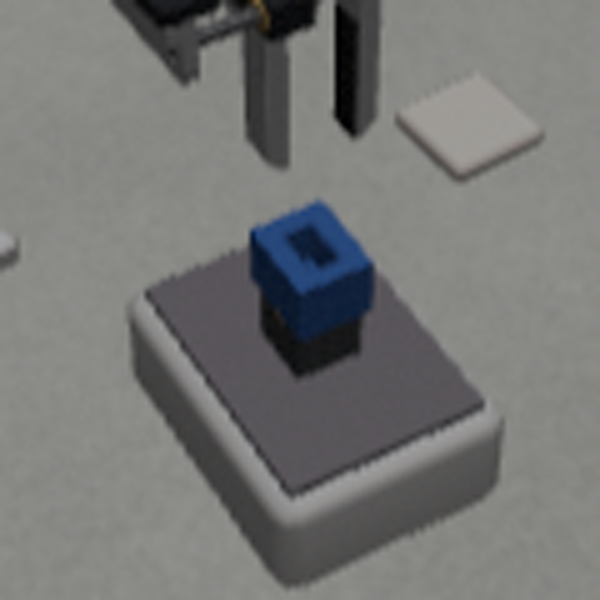

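View pics/w11.png

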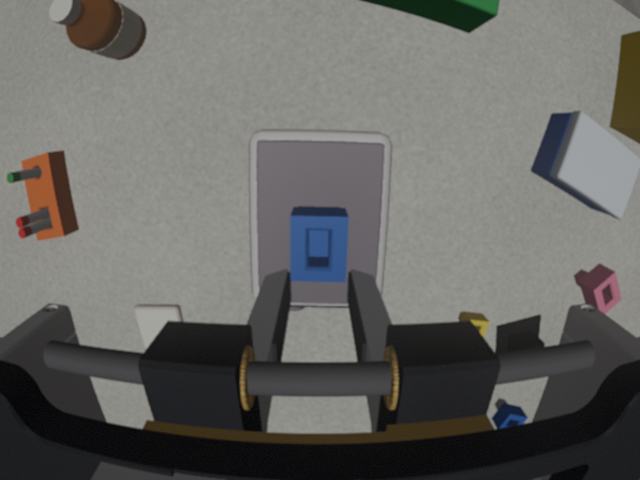

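Head appears seated: hard stop at tip height 0.150 with 24 N, and the top view shows it square on the boss at (319,248). Next, the rack.

```bash
python3 d.py .5157 .328 .25 -1.237
```

```text
t [-3.352e-01  1.000e-04 -8.700e-03] a [ 0.0014  0.0004 -0.115 ] now [0.5885 0.0008 0.2412] [ 3.1402e+00  3.0000e-04 -1.3520e+00] j7 [-0.1   0.53  0.08  1.68 -0.05  0.93 -1.36] 10.85
```

```bash
python3 -m crank '[{"tx":-0.04,"ty":0,"tz":-0.008,"ax":0,"ay":0,"az":-0.05,"grip":60},{"tx":-0.08,"ty":0,"tz":-0.008,"ax":0,"ay":0,"az":-0.115,"grip":60},{"tx":-0.12,"ty":0,"tz":-0.008,"ax":0,"ay":0,"az":-0.115,"grip":60},{"tx":-0.16,"ty":0,"tz":-0.008,"ax":0,"ay":0,"az":-0.115,"grip":60},{"tx":-0.20,"ty":0,"tz":-0.008,"ax":0,"ay":0,"az":-0.115,"grip":60},{"tx":-0.24,"ty":0,"tz":-0.008,"ax":0,"ay":0,"az":-0.115,"grip":60},{"tx":-0.28,"ty":0,"tz":-0.008,"ax":0,"ay":0,"az":-0.115,"grip":60},{"tx":-0.32,"ty":0,"tz":-0.008,"ax":0,"ay":0,"az":-0.115,"grip":60},{"tx":-0.335,"ty":0,"tz":-0.008,"ax":0,"ay":0,"az":-0.115,"grip":60},{"tx":-0.335,"ty":0,"tz":-0.008,"ax":0,"ay":0,"az":-0.115,"grip":60}]'
python3 -m crank '[{"tx":0,"ty":0,"tz":0,"ax":0,"ay":0,"az":0,"grip":60},{"tx":0,"ty":0,"tz":0,"ax":0,"ay":0,"az":0,"grip":60}]'; python3 w.py w12; python3 - <<'E'
from h import *
import pickle
c,p,Rm=pickle.load(open("w12.pkl","rb"));im=c["image"]
hsv=cv2.cvtColor(im,cv2.COLOR_BGR2HSV);h,S,v=[hsv[...,i].astype(int) for i in range(3)]
for nm,m,z in(("red",((h<6)|(h>174))&(S>130)&(v>60),.083),("green",(abs(h-60)<22)&(S>90)&(v>40),.083),("orange",(abs(h-9)<8)&(S>150)&(v>90),.034)):
    n,l,st,ce=cv2.connectedComponentsWithStats(m.astype(np.uint8))
    for i in range(1,n):
        if st[i,4]>30:
            k=max(cv2.findContours((l==i).astype(np.uint8),cv2.RETR_EXTERNAL,cv2.CHAIN_APPROX_NONE)[0],key=cv2.contourArea)
            W=np.array([wonz(c,p,Rm,*q,z)[:2]*1000 for q in k[:,0]],np.float32);print(nm,st[i],wonz(c,p,Rm,*ce[i],z).round(4),cv2.minAreaRect(W))
E
```

```text
clock: 11.68
tool_pos: [0.5132, 0.3332, 0.2479]
eef_rot: [3.138, 0.003, -1.229]
wrist_force: [-0.9, -0.4, -0.2]
gripper_width: 0.0564
clock: 11.85
tool_pos: [0.517, 0.3252, 0.249]
eef_rot: [3.14, -0.002, -1.239]
wrist_force: [0.6, 0.1, -0.4]
gripper_width: 0.0563
[0.51696383 0.3252359  0.24895307] [ 3.14030559e+00 -2.08694149e-03 -1.24030895e+00] 11.9
red [308 206  13  28 313] [0.5185 0.3296 0.083 ] ((518.6400146484375, 329.74444580078125), (24.55979347229004, 10.702624320983887), 18.938804626464844)
green [ 589    0   51   64 2145] [0.8463 0.0847 0.083 ] ((852.3736572265625, 90.78726196289062), (85.35520935058594, 85.4744644165039), 10.567877769470215)
green [307 149  14  13 125] [0.5723 0.3486 0.083 ] ((572.2665405273438, 348.51336669921875), (10.193501472473145, 10.337638854980469), 55.913490295410156)
orange [ 290  135   49   99 3955] [0.5438 0.3385 0.034 ] ((541.9379272460938, 337.76373291015625), (100.42378234863281, 47.304534912109375), 19.434532165527344)
```

View pics/w12.png

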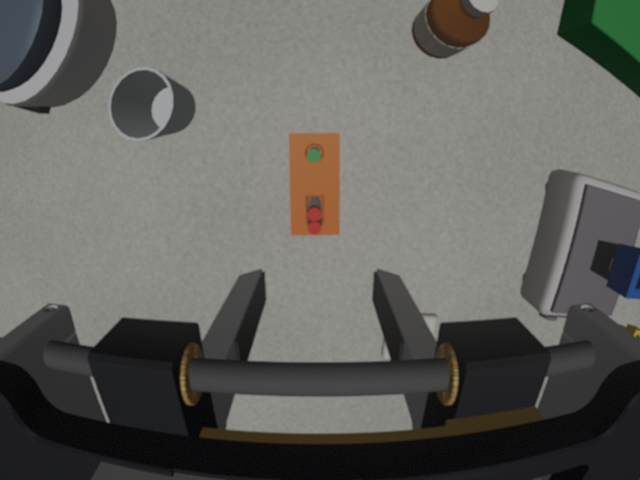

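```bash
python3 d.py .5186 .3297 .125 -1.2374
```

```text
t [-0.0043 -0.0029  0.1243] a [ 0.0013 -0.0021 -0.0029] now [0.5173 0.325  0.2493] [ 3.1403e+00 -2.1000e-03 -1.2403e+00] j7 [-0.63  0.55  0.03  1.61 -0.02  0.98 -1.83] 11.9
```

```bash
python3 -m crank '[{"tx":-0.0043,"ty":-0.0029,"tz":0.03,"ax":0,"ay":0,"az":0,"grip":45},{"tx":-0.0043,"ty":-0.0029,"tz":0.065,"ax":0,"ay":0,"az":0,"grip":45},{"tx":-0.0043,"ty":-0.0029,"tz":0.1,"ax":0,"ay":0,"az":0,"grip":45},{"tx":-0.0043,"ty":-0.0029,"tz":0.12,"ax":0,"ay":0,"az":0,"grip":45},{"tx":-0.0043,"ty":-0.0029,"tz":0.12,"ax":0,"ay":0,"az":0,"grip":45},{"tx":-0.0043,"ty":-0.0029,"tz":0.12,"ax":0,"ay":0,"az":0,"grip":45},{"tx":-0.0043,"ty":-0.0029,"tz":0.12,"ax":0,"ay":0,"az":0,"grip":45}]'; python3 w.py w13; cat > red.py <<'E'
from h import *
import pickle,sys
c,p,Rm=pickle.load(open(sys.argv[1]+".pkl","rb"));z=float(sys.argv[2]);im=c["image"]
hsv=cv2.cvtColor(im,cv2.COLOR_BGR2HSV);h,S,v=[hsv[...,i].astype(int) for i in range(3)]
m=(((h<6)|(h>174))&(S>130)&(v>int(sys.argv[3]))).astype(np.uint8)
for k in cv2.findContours(m,cv2.RETR_EXTERNAL,cv2.CHAIN_APPROX_NONE)[0]:
    if cv2.contourArea(k)<40: continue
    W=np.array([wonz(c,p,Rm,*q,z)[:2]*1000 for q in k[:,0]],np.float32);q=cv2.minAreaRect(W);print(cv2.boundingRect(k),q,"tool",(Rm.T@(np.array([*q[0],z*1000])-p*1000)).round(1))
E
python3 red.py w13 .083 60; python3 red.py w13 .083 110
```

```text
clock: 12.48
tool_pos: [0.5194, 0.3322, 0.1315]
eef_rot: [-3.139, 0.0, -1.239]
wrist_force: [0.8, 0.2, 1.1]
gripper_width: 0.042
[0.5194403  0.33220196 0.13148359] [-3.13819555e+00  5.39211121e-04 -1.23846321e+00] 12.5333
(312, 250, 21, 44) ((518.9100952148438, 329.92242431640625), (26.993562698364258, 11.655394554138184), 18.98227310180664) tool [ 2.   1.4 48.5]
(312, 255, 21, 39) ((517.4801025390625, 329.43182373046875), (23.969270706176758, 11.655394554138184), 18.968528747558594) tool [ 2.   2.9 48.5]
```

View pics/w13.png

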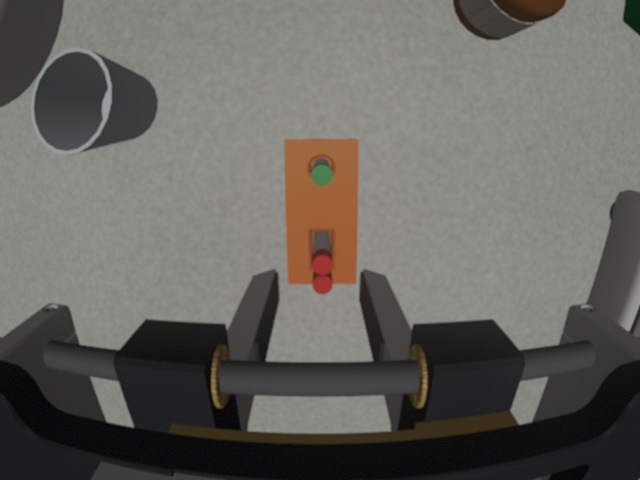

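```bash
python3 red.py w12 .083 110;python3 red.py w12 .083 130;  python3 red.py w13 .083 130; python3 d.py .5177 .3295 .068 -1.239
```

```text
(308, 207, 13, 27) ((518.2164916992188, 329.5991516113281), (23.664325714111328, 10.702624320983887), 18.938804626464844) tool [ -4.1  -2.9 165.9]
(308, 208, 13, 26) ((517.7926635742188, 329.4535217285156), (22.768020629882812, 10.702624320983887), 18.937482833862305) tool [ -4.1  -2.5 165.9]
(313, 276, 19, 18) ((511.3437194824219, 327.2713928222656), (10.958033561706543, 10.699247360229492), 18.957754135131836) tool [ 2.   9.4 48.5]
(312, 256, 21, 19) ((522.9710693359375, 331.31915283203125), (11.140740394592285, 11.6553955078125), 18.970945358276367) tool [ 2.  -2.9 48.5]
t [0.0024 0.003  0.0639] a [-0.0034  0.0005  0.0005] now [0.5196 0.3327 0.1319] [-3.1382e+00  5.0000e-04 -1.2385e+00] j7 [-0.63  0.7   0.02  1.71 -0.02  0.73 -1.84] 12.5333
```

```bash
python3 -m crank '[{"tx":0.0022,"ty":0.0032,"tz":0.0,"ax":0,"ay":0,"az":0,"grip":40},{"tx":0.0022,"ty":0.0032,"tz":0.02,"ax":0,"ay":0,"az":0,"grip":40},{"tx":0.0022,"ty":0.0032,"tz":0.045,"ax":0,"ay":0,"az":0,"grip":40},{"tx":0.0022,"ty":0.0032,"tz":0.064,"ax":0,"ay":0,"az":0,"grip":40},{"tx":0.0022,"ty":0.0032,"tz":0.064,"ax":0,"ay":0,"az":0,"grip":40},{"tx":0.0022,"ty":0.0032,"tz":0.064,"ax":0,"ay":0,"az":0,"grip":40},{"tx":0.0022,"ty":0.0032,"tz":0.064,"ax":0,"ay":0,"az":0,"grip":40}]' 15; python3 w.py w14; python3 red.py w14 .083 60; python3 red.py w14 .083 130
```

```text
clock: 13.12
tool_pos: [0.5166, 0.3302, 0.0677]
eef_rot: [-3.139, 0.001, -1.237]
wrist_force: [0.1, 0.9, 0.2]
gripper_width: 0.0377
[0.51656893 0.33020509 0.06767977] [-3.13846395e+00  7.84975963e-04 -1.23717289e+00] 13.1667
(307, 285, 28, 61) ((519.5109252929688, 330.28369140625), (28.84730339050293, 11.288900375366211), 20.040912628173828) tool [  0.9  -2.8 -15.3]
(308, 323, 27, 23) ((511.2229309082031, 327.2228698730469), (11.13245964050293, 11.235014915466309), 19.039894104003906) tool [  1.1   6.  -15.3]
(307, 296, 28, 25) ((523.1079711914062, 331.5823669433594), (11.264653205871582, 11.318265914916992), 19.07869529724121) tool [  0.8  -6.7 -15.3]
```

View pics/w14.png

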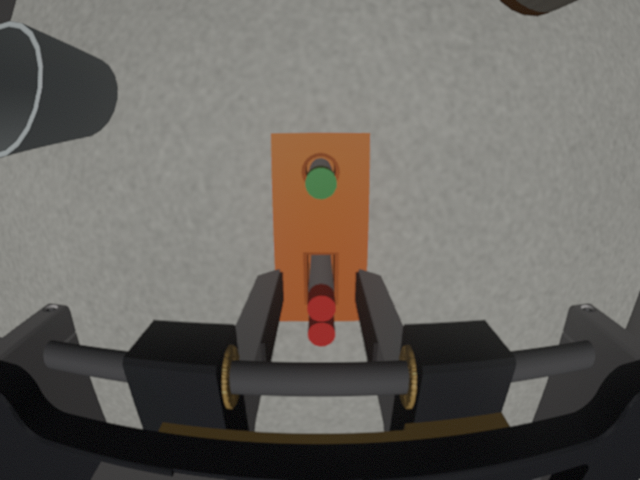

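```bash
python3 -m crank '[{"tx":0.0008,"ty":-0.0003,"tz":0,"ax":0,"ay":0,"az":0,"grip":38},{"tx":0.0008,"ty":-0.0003,"tz":0,"ax":0,"ay":0,"az":0,"grip":20},{"tx":0.0008,"ty":-0.0003,"tz":0,"ax":0,"ay":0,"az":0,"grip":8},{"tx":0.0008,"ty":-0.0003,"tz":0,"ax":0,"ay":0,"az":0,"grip":5},{"tx":0.0008,"ty":-0.0003,"tz":0,"ax":0,"ay":0,"az":0,"grip":5},{"tx":0.0008,"ty":-0.0003,"tz":0,"ax":0,"ay":0,"az":0,"grip":5},{"tx":0.0008,"ty":-0.0003,"tz":0,"ax":0,"ay":0,"az":0,"grip":5},{"tx":0.0008,"ty":-0.0003,"tz":0,"ax":0,"ay":0,"az":0,"grip":5},{"tx":0.0008,"ty":-0.0003,"tz":0,"ax":0,"ay":0,"az":0,"grip":5},{"tx":0.0008,"ty":-0.0003,"tz":0,"ax":0,"ay":0,"az":0,"grip":5}]' 20; python3 w.py w15;  python3 red.py w15 .083 130
```

```text
clock: 14.0
tool_pos: [0.5162, 0.3291, 0.0661]
eef_rot: [-3.141, 0.0, -1.237]
wrist_force: [0.0, 1.5, 1.2]
gripper_width: 0.0119
[0.51619408 0.32912982 0.06610796] [-3.14131829e+00  7.77625385e-05 -1.23697189e+00] 14.05
(306, 323, 26, 23) ((511.3892822265625, 327.4808654785156), (11.024336814880371, 10.73095417022705), 19.102861404418945) tool [ -0.    5.1 -16.9]
(305, 296, 28, 25) ((523.2304077148438, 331.5819396972656), (11.149484634399414, 11.198355674743652), 19.118627548217773) tool [ -0.   -7.5 -16.9]
```

View pics/w15.png

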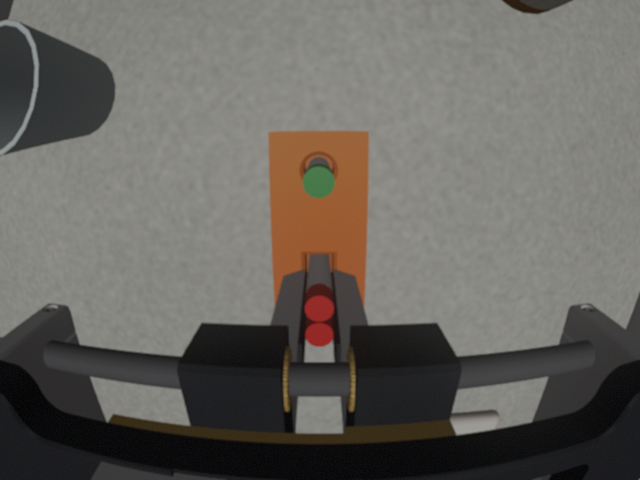

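The pair sits 1.2 mm off the pads' middle, so I'll regrip centred.

```bash
python3 -m crank '[{"tx":0,"ty":0,"tz":0,"ax":0,"ay":0,"az":0,"grip":20},{"tx":0,"ty":0,"tz":0,"ax":0,"ay":0,"az":0,"grip":20},{"tx":0,"ty":-0.0012,"tz":0,"ax":0,"ay":0,"az":0,"grip":20},{"tx":0,"ty":-0.0012,"tz":0,"ax":0,"ay":0,"az":0,"grip":20},{"tx":0,"ty":-0.0012,"tz":0,"ax":0,"ay":0,"az":0,"grip":10},{"tx":0,"ty":-0.0012,"tz":0,"ax":0,"ay":0,"az":0,"grip":5},{"tx":0,"ty":-0.0012,"tz":0,"ax":0,"ay":0,"az":0,"grip":5},{"tx":0,"ty":-0.0012,"tz":0,"ax":0,"ay":0,"az":0,"grip":5},{"tx":0,"ty":-0.0012,"tz":0,"ax":0,"ay":0,"az":0,"grip":5},{"tx":0,"ty":-0.0012,"tz":0,"ax":0,"ay":0,"az":0,"grip":5}]' 20; python3 w.py w16;  python3 red.py w16 .083 130
```

```text
clock: 14.88
tool_pos: [0.5172, 0.3294, 0.066]
eef_rot: [3.142, -0.0, -1.237]
wrist_force: [0.1, -0.3, -0.9]
gripper_width: 0.0117
[0.51717824 0.32938206 0.06595559] [ 3.14157313e+00 -2.92038226e-06 -1.23706838e+00] 14.9333
(306, 326, 26, 23) ((511.03338623046875, 327.27581787109375), (11.11939811706543, 10.771267890930176), 19.114749908447266) tool [ -0.    6.5 -17. ]
(305, 299, 28, 25) ((522.9692993164062, 331.407958984375), (11.22867202758789, 11.219461441040039), 19.09943962097168) tool [ -0.   -6.1 -17. ]
```

```bash
python3 -m crank '[{"tx":0,"ty":0,"tz":-0.01,"ax":0,"ay":0,"az":0,"grip":5},{"tx":0,"ty":0,"tz":-0.03,"ax":0,"ay":0,"az":0,"grip":5},{"tx":0,"ty":0,"tz":-0.055,"ax":0,"ay":0,"az":0,"grip":5},{"tx":0,"ty":0,"tz":-0.085,"ax":0,"ay":0,"az":0,"grip":5},{"tx":0,"ty":0,"tz":-0.12,"ax":0,"ay":0,"az":0,"grip":5},{"tx":0,"ty":0,"tz":-0.15,"ax":0,"ay":0,"az":0,"grip":5},{"tx":0,"ty":0,"tz":-0.175,"ax":0,"ay":0,"az":0,"grip":5},{"tx":0,"ty":0,"tz":-0.185,"ax":0,"ay":0,"az":0,"grip":5},{"tx":0,"ty":0,"tz":-0.185,"ax":0,"ay":0,"az":0,"grip":5},{"tx":0,"ty":0,"tz":-0.185,"ax":0,"ay":0,"az":0,"grip":5}]'; python3 w.py w17;  python3 red.py w17 .2675 130;python3 d.py .5893 .0007 .25 -1.355
```

```text
clock: 15.77
tool_pos: [0.5168, 0.3292, 0.2507]
eef_rot: [3.141, -0.0, -1.237]
wrist_force: [0.2, 0.0, -0.3]
gripper_width: 0.0115
[0.51682282 0.32920635 0.25068008] [ 3.13911452e+00 -6.62065113e-04 -1.23695189e+00] 15.8167
(306, 326, 26, 23) ((510.5534362792969, 327.0601806640625), (11.139369010925293, 10.781633377075195), 19.09914779663086) tool [ -0.    6.6 -16.8]
(305, 299, 28, 25) ((522.5111694335938, 331.1973876953125), (11.248468399047852, 11.237537384033203), 19.102527618408203) tool [ -0.   -6.  -16.8]
t [ 3.339e-01  3.860e-02 -1.000e-04] a [ 0.0024 -0.0008  0.118 ] now [0.5163 0.3288 0.2496] [ 3.1391e+00 -7.0000e-04 -1.2370e+00] j7 [-0.63  0.55  0.03  1.6  -0.02  0.99 -1.83] 15.8167
```

View pics/w17.png

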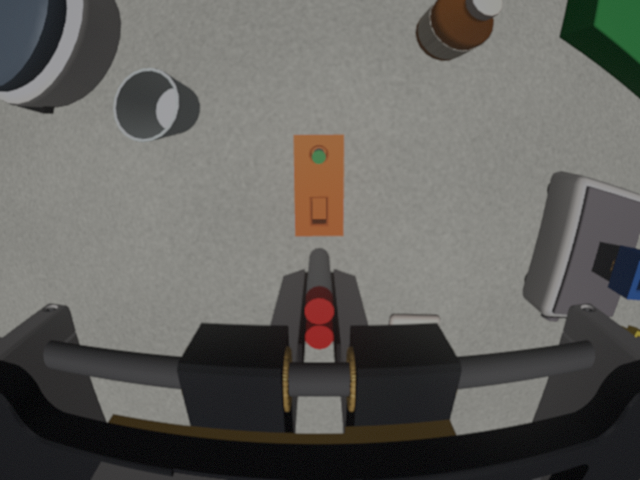

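```bash
python3 -m crank '[{"tx":0.02,"ty":0.005,"tz":-0.01,"ax":0,"ay":0,"az":0.02,"grip":5},{"tx":0.055,"ty":0.013,"tz":-0.01,"ax":0,"ay":0,"az":0.05,"grip":5},{"tx":0.093,"ty":0.022,"tz":-0.01,"ax":0,"ay":0,"az":0.09,"grip":5},{"tx":0.132,"ty":0.031,"tz":-0.01,"ax":0,"ay":0,"az":0.11,"grip":5},{"tx":0.171,"ty":0.04,"tz":-0.01,"ax":0,"ay":0,"az":0.125,"grip":5},{"tx":0.21,"ty":0.05,"tz":-0.01,"ax":0,"ay":0,"az":0.125,"grip":5},{"tx":0.249,"ty":0.059,"tz":-0.01,"ax":0,"ay":0,"az":0.125,"grip":5},{"tx":0.288,"ty":0.068,"tz":-0.01,"ax":0,"ay":0,"az":0.125,"grip":5},{"tx":0.318,"ty":0.075,"tz":-0.01,"ax":0,"ay":0,"az":0.125,"grip":5},{"tx":0.334,"ty":0.079,"tz":-0.01,"ax":0,"ay":0,"az":0.125,"grip":5}]'
python3 -m crank '[{"tx":0,"ty":0,"tz":0,"ax":0,"ay":0,"az":0,"grip":5},{"tx":0,"ty":0,"tz":0,"ax":0,"ay":0,"az":0,"grip":5},{"tx":0,"ty":0,"tz":0,"ax":0,"ay":0,"az":0,"grip":5}]'; python3 w.py w18;  python3 red.py w18 .277 130;python3 m.py w18 .150 250 400 150 300;python3 m.py w18 .150 250 400 150 300 112
```

```text
clock: 16.65
tool_pos: [0.5507, -0.0176, 0.2589]
eef_rot: [3.137, -0.002, -1.368]
wrist_force: [0.5, 0.9, -1.1]
gripper_width: 0.0114
clock: 16.9
tool_pos: [0.5513, -0.0103, 0.2597]
eef_rot: [3.139, 0.002, -1.36]
wrist_force: [-0.9, 0.4, -0.1]
gripper_width: 0.0115
[ 0.55128322 -0.01028546  0.25969546] [ 3.13993276e+00  1.52608838e-03 -1.35923710e+00] 16.95
(306, 326, 27, 23) ((545.1658325195312, -11.789594650268555), (11.113250732421875, 11.167461395263672), 12.095672607421875) tool [  0.2   6.3 -17.3]
(305, 299, 28, 25) ((557.4671020507812, -8.958868980407715), (11.218679428100586, 11.202873229980469), 12.10443115234375) tool [ -0.   -6.3 -17.3]
px ((315.5, 187.0), (66.0, 55.0), 90.0) world mm [589.8   0.7] [48.1 39.1] 11.2 tool mm [ -2.5 -40.2 109.6]
px ((314.9023742675781, 186.68545532226562), (55.07138442993164, 65.69408416748047), 1.1934894323349) world mm [589.7   0.7] [47.9 39.1] 11.2 tool mm [ -2.5 -40.1 109.6]
```

View pics/w18.png

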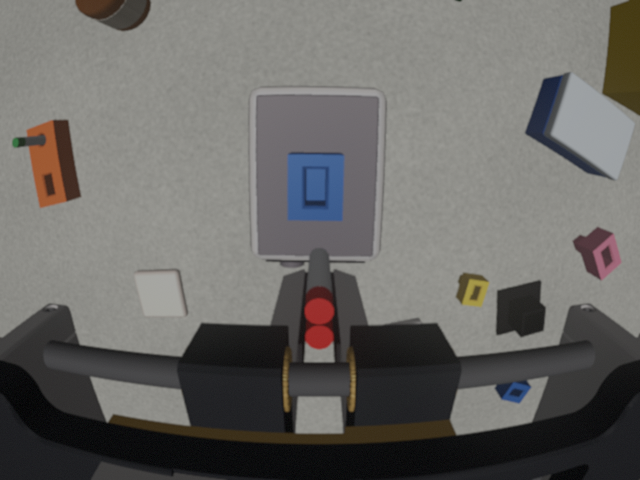

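```bash
python3 d.py .5895 .0007 .26 -1.368
```

```text
t [-0.0023 -0.0394 -0.0001] a [0.0017 0.0015 0.0088] now [ 0.5515 -0.0098  0.26  ] [ 3.1399e+00  1.5000e-03 -1.3592e+00] j7 [-0.09  0.45  0.09  1.76 -0.05  0.93 -1.34] 16.95
```

```bash
python3 -m crank '[{"tx":-0.0023,"ty":-0.02,"tz":0,"ax":0,"ay":0,"az":0.009,"grip":5},{"tx":-0.0023,"ty":-0.0394,"tz":0,"ax":0,"ay":0,"az":0.009,"grip":5},{"tx":-0.0023,"ty":-0.0394,"tz":0.0,"ax":0,"ay":0,"az":0.009,"grip":5},{"tx":-0.0023,"ty":-0.0394,"tz":0.02,"ax":0,"ay":0,"az":0.009,"grip":5},{"tx":-0.0023,"ty":-0.0394,"tz":0.044,"ax":0,"ay":0,"az":0.009,"grip":5},{"tx":-0.0023,"ty":-0.0394,"tz":0.044,"ax":0,"ay":0,"az":0.009,"grip":5},{"tx":-0.0023,"ty":-0.0394,"tz":0.044,"ax":0,"ay":0,"az":0.009,"grip":5},{"tx":-0.0023,"ty":-0.0394,"tz":0.044,"ax":0,"ay":0,"az":0.009,"grip":5}]'; python3 w.py w19;  python3 red.py w19 .233 130;python3 d.py .5895 .0007 .182 -1.368
python3 - <<'E'
from h import *
c=env.capture("scene");I=c["image"];cv2.imwrite("pics/s19.png",cv2.resize(I[190:290,270:370],None,fx=6,fy=6,interpolation=cv2.INTER_CUBIC))
E
```

```text
clock: 17.62
tool_pos: [0.5903, -0.0008, 0.2178]
eef_rot: [-3.141, 0.0, -1.37]
wrist_force: [0.6, 0.7, -0.5]
gripper_width: 0.0119
[ 0.59029156 -0.0008199   0.21779735] [-3.13971286e+00 -1.66922166e-04 -1.37022365e+00] 17.6667
(306, 326, 27, 23) ((582.88916015625, -2.500901222229004), (11.260549545288086, 11.334989547729492), 11.491040229797363) tool [  0.2   7.6 -15.2]
(305, 299, 28, 25) ((595.3837890625, 0.24981689453125), (11.373595237731934, 11.375426292419434), 11.507923126220703) tool [ -0.   -5.2 -15.2]
t [-0.002   0.0009  0.0362] a [-0.0019 -0.0002 -0.0022] now [ 0.5907 -0.0011  0.2182] [-3.1397e+00 -2.0000e-04 -1.3702e+00] j7 [-0.1   0.56  0.09  1.71 -0.06  0.88 -1.36] 17.6667
```

View pics/s19.png

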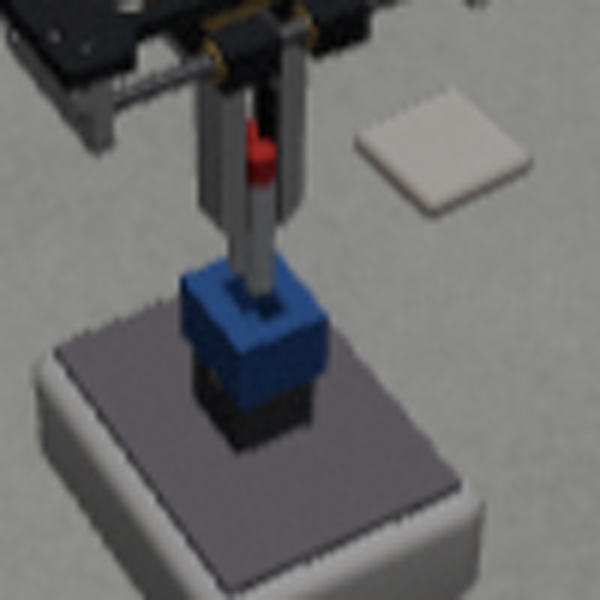

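View pics/w19.png

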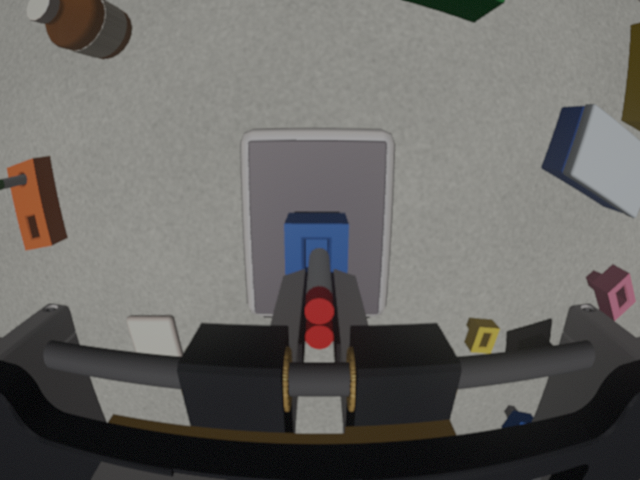

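```bash
python3 -m crank '[{"tx":-0.0018,"ty":0.0006,"tz":0,"ax":0,"ay":0,"az":0,"grip":5},{"tx":-0.0018,"ty":0.0006,"tz":0.006,"ax":0,"ay":0,"az":0,"grip":5},{"tx":-0.0018,"ty":0.0006,"tz":0.012,"ax":0,"ay":0,"az":0,"grip":5},{"tx":-0.0018,"ty":0.0006,"tz":0.012,"ax":0,"ay":0,"az":0,"grip":5}]'
python3 -m crank '[{"tx":0,"ty":0,"tz":0.003,"ax":0,"ay":0,"az":0,"grip":5},{"tx":0,"ty":0,"tz":0.006,"ax":0,"ay":0,"az":0,"grip":5},{"tx":0,"ty":0,"tz":0.006,"ax":0,"ay":0,"az":0,"grip":5}]';python3 w.py w20
python3 - <<'E'
from h import *
c=env.capture("scene");I=c["image"];cv2.imwrite("pics/s20.png",cv2.resize(I[190:290,270:370],None,fx=6,fy=6,interpolation=cv2.INTER_CUBIC))
E
```

```text
clock: 18.05
tool_pos: [0.5882, 0.0001, 0.2038]
eef_rot: [3.14, 0.0, -1.371]
wrist_force: [0.0, -0.1, 0.0]
gripper_width: 0.012
clock: 18.3
tool_pos: [0.5887, -0.0, 0.1982]
eef_rot: [3.14, 0.0, -1.371]
wrist_force: [0.3, 0.6, -0.4]
gripper_width: 0.0118
[ 5.88730950e-01 -2.37423667e-05  1.98234810e-01] [ 3.14080390e+00  1.08277694e-04 -1.37109791e+00] 18.35
```

View pics/s20.png

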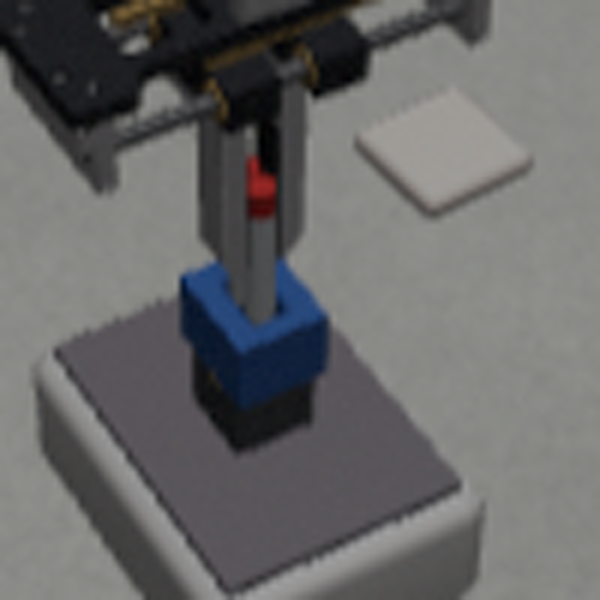

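View pics/w20.png

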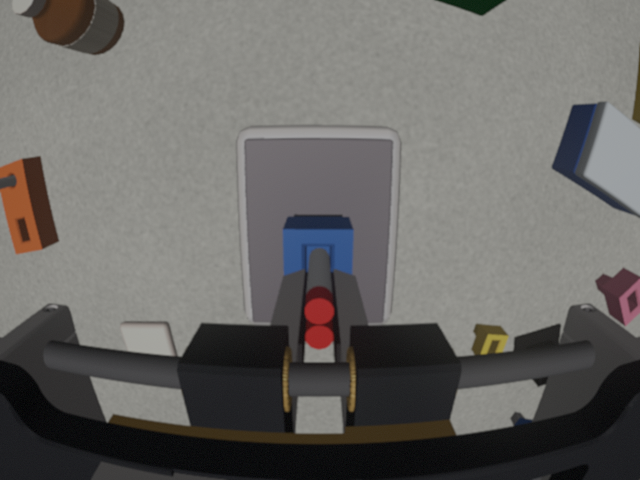

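Tubes are 10 mm into the pocket with no side force; I'll carry on down.

```bash
python3 -m crank '[{"tx":0,"ty":0,"tz":0.005,"ax":0,"ay":0,"az":0,"grip":5},{"tx":0,"ty":0,"tz":0.01,"ax":0,"ay":0,"az":0,"grip":5},{"tx":0,"ty":0,"tz":0.0135,"ax":0,"ay":0,"az":0,"grip":5},{"tx":0,"ty":0,"tz":0.0135,"ax":0,"ay":0,"az":0,"grip":5}]'
python3 -m crank '[{"tx":0,"ty":0,"tz":0.001,"ax":0,"ay":0,"az":0,"grip":5},{"tx":0,"ty":0,"tz":0.002,"ax":0,"ay":0,"az":0,"grip":5},{"tx":0,"ty":0,"tz":0.002,"ax":0,"ay":0,"az":0,"grip":5}]'
```

```text
clock: 18.73
tool_pos: [0.5884, 0.0001, 0.1844]
eef_rot: [3.14, 0.0, -1.371]
wrist_force: [0.1, -0.7, -1.3]
gripper_width: 0.0119
clock: 18.98
tool_pos: [0.5891, 0.0, 0.1834]
eef_rot: [3.142, 0.0, -1.371]
wrist_force: [0.3, -0.6, 0.4]
gripper_width: 0.0115
```

```bash
python3 -m crank '[{"tx":0,"ty":0,"tz":0.001,"ax":0,"ay":0,"az":0,"grip":5},{"tx":0,"ty":0,"tz":0.001,"ax":0,"ay":0,"az":0,"grip":5},{"tx":0,"ty":0,"tz":0.001,"ax":0,"ay":0,"az":0,"grip":5}]'
```

```text
clock: 19.23
tool_pos: [0.5892, 0.0, 0.1826]
eef_rot: [-3.141, 0.0, -1.371]
wrist_force: [-0.3, -0.9, -0.1]
gripper_width: 0.0118
```

```bash
python3 -m crank '[{"tx":0,"ty":0,"tz":0.0007,"ax":0,"ay":0,"az":0,"grip":5},{"tx":0,"ty":0,"tz":0.0007,"ax":0,"ay":0,"az":0,"grip":5},{"tx":0,"ty":0,"tz":0.0007,"ax":0,"ay":0,"az":0,"grip":5}]';python3 -m crank '[{"tx":0,"ty":0,"tz":0.0007,"ax":0,"ay":0,"az":0,"grip":5},{"tx":0,"ty":0,"tz":0.0007,"ax":0,"ay":0,"az":0,"grip":5},{"tx":0,"ty":0,"tz":0.0007,"ax":0,"ay":0,"az":0,"grip":5}]'
```

```text
clock: 19.48
tool_pos: [0.5893, 0.0, 0.1819]
eef_rot: [-3.141, -0.0, -1.371]
wrist_force: [0.4, 0.6, 0.2]
gripper_width: 0.0115
clock: 19.73
tool_pos: [0.5894, 0.0, 0.1816]
eef_rot: [-3.141, -0.0, -1.371]
wrist_force: [-0.7, 0.5, 5.1]
gripper_width: 0.0119
```

Contact with the floor of the pocket at TCP 0.1816 (expected 0.182). Releasing.

```bash
python3 -m crank '[{"tx":0,"ty":0,"tz":-0.0005,"ax":0,"ay":0,"az":0,"grip":5},{"tx":0,"ty":0,"tz":-0.0005,"ax":0,"ay":0,"az":0,"grip":16},{"tx":0,"ty":0,"tz":-0.0005,"ax":0,"ay":0,"az":0,"grip":25},{"tx":0,"ty":0,"tz":-0.0005,"ax":0,"ay":0,"az":0,"grip":45},{"tx":0,"ty":0,"tz":-0.0005,"ax":0,"ay":0,"az":0,"grip":45},{"tx":0,"ty":0,"tz":-0.0005,"ax":0,"ay":0,"az":0,"grip":45}]'; python3 w.py w21; python3 red.py w21 .199 130; python3 -m crank '[{"tx":0,"ty":0,"tz":-0.02,"ax":0,"ay":0,"az":0,"grip":45},{"tx":0,"ty":0,"tz":-0.05,"ax":0,"ay":0,"az":0,"grip":45},{"tx":0,"ty":0,"tz":-0.085,"ax":0,"ay":0,"az":0,"grip":45},{"tx":0,"ty":0,"tz":-0.1,"ax":0,"ay":0,"az":0,"grip":45},{"tx":0,"ty":0,"tz":-0.1,"ax":0,"ay":0,"az":0,"grip":45},{"tx":0,"ty":0,"tz":-0.1,"ax":0,"ay":0,"az":0,"grip":45}]'; python3 w.py w22; python3 red.py w22 .199 130;python3 m.py w22 .150 250 400 150 300
python3 - <<'E'
from h import *
c=env.capture("scene");I=c["image"];cv2.imwrite("pics/s22.png",cv2.resize(I[190:290,270:370],None,fx=6,fy=6,interpolation=cv2.INTER_CUBIC))
c=env.capture("top");cv2.imwrite("pics/t22.png",c["image"])
E
```

```text
clock: 20.23
tool_pos: [0.589, 0.0, 0.1814]
eef_rot: [3.141, 0.0, -1.371]
wrist_force: [-0.3, -0.3, 0.8]
gripper_width: 0.038
[5.89035957e-01 3.53899934e-05 1.81382386e-01] [ 3.14134480e+00  6.02847954e-05 -1.37104298e+00] 20.2833
(306, 326, 27, 23) ((583.059326171875, -1.345226764678955), (11.074328422546387, 11.109352111816406), 11.406416893005371) tool [  0.2   6.1 -17.6]
(306, 299, 27, 25) ((595.38818359375, 1.1490082740783691), (11.183847427368164, 10.76484203338623), 11.442527770996094) tool [  0.2  -6.4 -17.6]
clock: 20.78
tool_pos: [0.5894, 0.0001, 0.2822]
eef_rot: [-3.14, -0.0, -1.371]
wrist_force: [-0.7, -0.3, -0.9]
gripper_width: 0.0421
[5.89412264e-01 6.72651861e-05 2.82219960e-01] [ 3.14067287e+00  2.36869903e-04 -1.37098831e+00] 20.8333
(310, 235, 18, 34) ((589.5368041992188, 0.17419862747192383), (23.343122482299805, 11.377777099609375), 11.431204795837402) tool [-0.1 -0.  83.2]
px ((318.0, 232.5), (57.0, 48.0), 90.0) world mm [589.5   0.7] [47.3 39. ] 11.4 tool mm [ -0.7   0.  132.2]
```

View pics/s22.png

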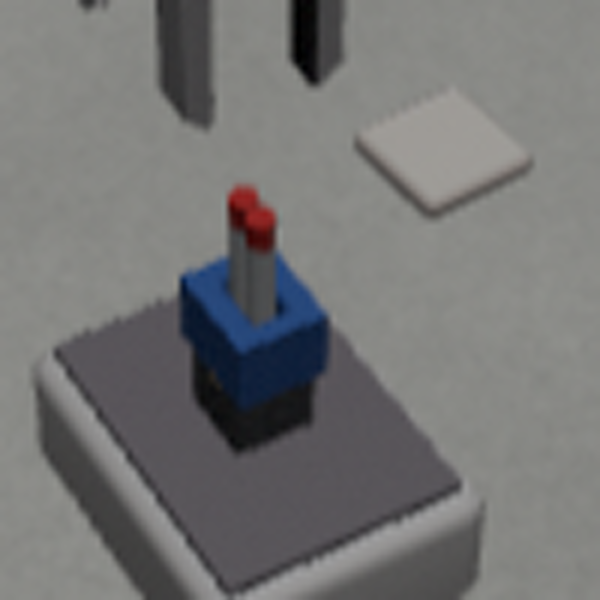

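View pics/w22.png

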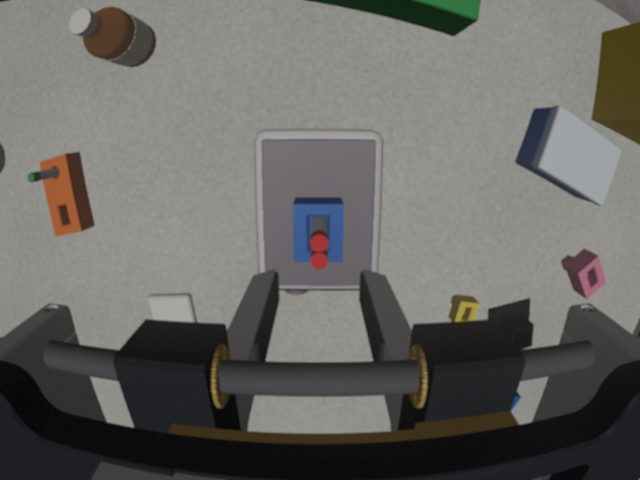

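View pics/t22.png

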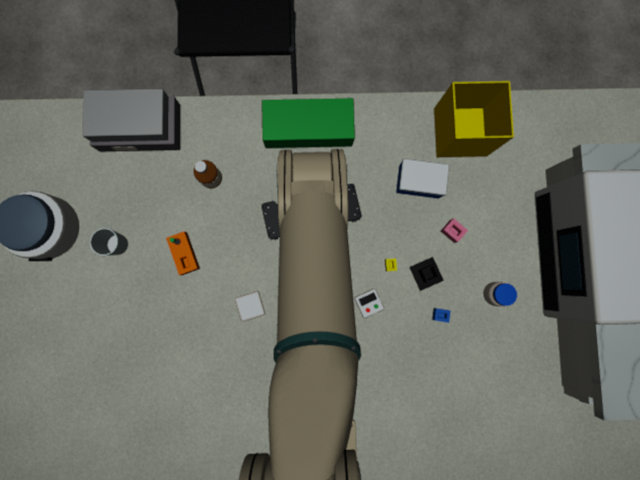

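Both tubes stand side by side in the pocket, with the other things where they were. I'll check heights by projecting the expected seated points into the scene view.

```bash
python3 - <<'E'
from h import *
c=env.capture("scene");I=c["image"]
f=8;x0,y0=285,205;Z=cv2.resize(I[y0:y0+70,x0:x0+70],None,fx=f,fy=f,interpolation=cv2.INTER_CUBIC)
def P(pts): return cv2.projectPoints(np.array(pts,float),np.array(c["rvec"]),np.array(c["tvec"]),np.array(c["mtx"]),None)[0][:,0]
def rect(cx,cy,yaw,a,b,z):
    r=R.from_euler('z',yaw,degrees=True).as_matrix();return [r@np.array([i*a/2,j*b/2,0])+[cx,cy,z] for i,j in((1,1),(1,-1),(-1,-1),(-1,1))]
for pts,col in((rect(.5895,.0007,11.8,.048,.04,.15),(0,255,255)),(rect(.5895,.0007,11.8,.048,.04,.116),(0,255,0)),(rect(.5895,.0007,12.5,.036,.036,.08),(255,0,255))):
    q=((P(pts)-[x0,y0]+.5)*f).astype(np.int32);cv2.polylines(Z,[q],True,col,1)
for dx in(-.0063,.0063):
    r=np.deg2rad(11.6);q=((P([[.5895+dx*np.cos(r),.0005+dx*np.sin(r),.199]])-[x0,y0]+.5)*f).astype(int)[0];cv2.circle(Z,tuple(int(a) for a in q),4,(255,255,0),1)
cv2.imwrite("pics/s23.png",Z);s=env.observe();print(s["clock"],s["wrist_force"].round(1))
E
```

```text
20.9833 [-0.  -0.4 -0.9]
```

View pics/s23.png

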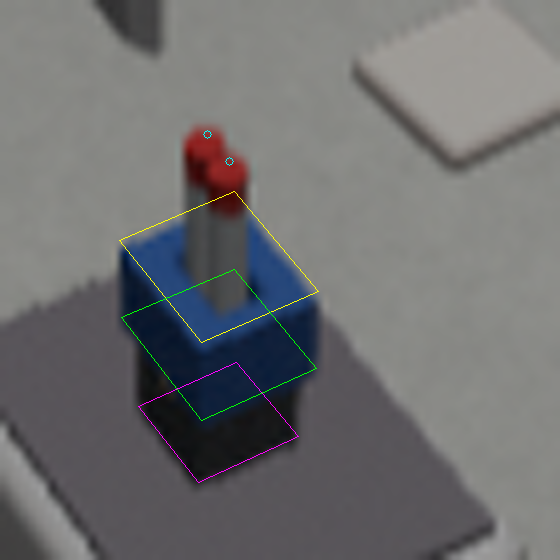

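The projected seated outlines match to about 1 px, slightly below if anything, so nothing stands proud. Handing in.

```bash
python3 -c "
from plant import env
print(env.hand_in(), env.observe()['clock'])"
```

```text
the job is handed in; nothing more can be done
the job is handed in; nothing more can be done
```

The job is done and handed in at about 21 s of the 67 s allowed; no verdict was reported. I didn't watch the scene in the second after hand-in.

- **Head:** I set the blue head in the mixer's socket with under 3 N and let go while it stood about 8 mm proud by estimate. I then tapped it down on both lips until it met a hard stop at 24 N. The fingertips were then 0.150 m above the bench, the fully-home height.
- **Tubes:** I lifted the two red-capped tubes out in one grasp, after regripping once to centre them on the pads. They went into the pocket and met its floor at the expected height (TCP 0.1816 m against 0.182 m).
- **Last checks:** The pictures show both tubes upright side by side, within 1 mm of the pocket's centre. The gripper is open and about 10 cm clear, and no other object appears to have moved.
- **Small disagreements:** The block and tube tops look about 1 px lower in the scene camera than my projection, within its 2 mm calibration. The head's measured turn is about 1° off the boss's.

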